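Change the cartridges on the chip deck, press the sample caps home and start the run timer

ROBOT

A 6-joint arm with a two-finger parallel gripper is mounted at the origin on the work surface. World frame = base frame: x ahead of the robot, y to its left, z up, the work surface at z = 0. Lengths are in m, angles in degrees, forces in N, time in s.
With the tool pointing down it reaches from about 0.3 to 0.75 m from the base axis. Payload 8.5 kg.
Tool frame: the origin (TCP) lies at the very end of the fingers, on their centre line; the grasp point (between the pads) lies 19 mm behind it; x points along the fingers, y is the direction in which the jaws open and shut, and the axes are right-handed (so a half turn about x gives the same grasp; the last joint's range is limited). The gripper opens to 85 mm and grips with 20 to 120 N. Pads are 22 mm wide; open, the fingers measure 114 mm over their backs; the gripper's body (76 mm by 85 mm) begins 54 mm behind the grasp point. The pads swing forward as they close: fully open they stand 13 mm farther back than shut.
Start: joints at [-83.096, 21.807, 74.336, -0, 83.858, -12.336], TCP at [0.181, -0.519, 0.231] pointing down, gripper open.
Joint ranges: [-178.18, 178.18], [-50.72, 133.34], [12.68, 142.11], [-81.47, 261.47], [9.98, 163.14], [-165.26, 165.26]. Speed limits (degrees/s): [136.94, 136.94, 180, 180, 180, 180].

INTERFACE

Orientations are given as a 3x3 rotation matrix whose columns are the frame's x, y, z axes.
In Python, from rig import sensors, cams, env gives the robot as it stands.
- The arm moves only by the shell command python3 -m crank 'ROWS' [FORCE]. ROWS is a JSON object of lists of equal length, an entry for each row: "hand": the closure in counts, from 0 (fully open) to 255 (shut); "translation": the shift along the tool's x, y, z in m, a list of three; "dr": the turn, a rotation vector about the tool's x, y, z in rad, a list of three. A call has 1 to 5 rows; each row is the pose to reach, as a shift and turn from the pose commanded when the call began, along the tool's axes at that moment; what a row does not reach only later rows make up. A row lasts 1/10 s, in which the tool goes at most 50 mm and 8.59 degrees, less where a joint would pass 70% of its speed; a pose out of reach is approached as far as the arm can. A call with a gripper value outside its range is refused whole. The fingers move at their own pace and stop on an object; FORCE is the grip in N (left out, the last holds). Time passes only in rows, so rows that repeat a pose let the fingers close. It gives the time, the measured TCP pose, the force and the opening at its end, in the units of the state.
- sensors.observe(): the state, without advancing time (a new reading comes with each control period).
- cams.get_image(name): name is "scene" or "top" or "wrist"; returns (picture, depth): 420x560x3 uint8, blue, green, red; 420x560 float32, m along the optical axis (not along the pixel's ray), 0 where there is no reading.
- cams.calibration(name): a dict with "vertical_fov" (degrees; the focal length in pixels is half the picture's height over the tangent of half this angle, whatever the lens; pixels are square), "cx", "cy" (the principal point, pixels), "distortion" ([k1, k2, p1, p2, k3] as OpenCV has them; the pictures are not rectified), "extrinsics" (4x4, takes a point from camera to world coordinates). Camera axes: x right, y down, z forward; pixel columns grow to the right and rows downward; lengths in m; the calibration is good to about 2 mm. A picture is of the moment at which its call begins: read the wrist's pose just before it. calibration takes no time and is no camera call; for the wrist camera it gives the pose at the moment of the call.
- env.close_job(): hands the job in, once; it reports no verdict.
The state is a dict: "time_s": time; "q": joint angles; "qvel": joint speeds; "joint_efforts": joint torques, N m; "position": TCP position; "tool_rot": TCP orientation; "ft_force": force on the tool from outside, world axes, zero at the start; "wrist_torque": the same for the moment, N m; "grip_width": finger opening in m.
Only numpy, scipy, OpenCV 4.12 (cv2) and the standard library are available. Lean on these libraries where they do the work, as an engineer would, in place of code of your own. Each camera call takes 0.05 s, during which the arm holds its last target. There are 200 camera calls.

TASK

Clear the spent cartridges off the black chip deck into the steel tray, stand every fresh cartridge from the bench flat in a bay of its own, and press its purple cap down until it is fully home, but only once the cartridge is in its bay. When all that is done, start the run: pull the timer knob out, turn it while it is out until its pointer is at the white tick, and push it fully back in. Leave the other things on the bench where they are.

Things in the scene. Friction and masses are not known exactly. Their poses are not given: they have to be found in the camera images.
- deck: black chip deck, a fixed slab 110 (x) x 320 (y) x 20 mm high with four equal bays in a row along its y axis, 72 mm apart; origin centre of underside. Each bay is a pocket 48 (deck x) x 36 (deck y) mm inside, fenced by ribs 4 mm thick and 7 mm high.
- bay1 (a point): centre of the floor of bay 1 (world z about 0.020); its axes are those of the deck
- bay2 (a point): centre of the floor of bay 2 (world z about 0.020); its axes are those of the deck
- bay3 (a point): centre of the floor of bay 3 (world z about 0.020); its axes are those of the deck
- bay4 (a point): centre of the floor of bay 4 (world z about 0.020); its axes are those of the deck
- cart1: fresh sample cartridge (may be absent), standing on the bench at the start; all alike: white block 44 (x) x 32 (y) x 32 mm high with a round collar 22 mm across, 6 mm high, on top; a round purple push-in cap, 25 mm across and 8 mm thick, stands over the collar. About 0.1 kg, stands upright, either way round fits a bay. Origin centre of underside, z up. Pick it by the 32 mm sides of the block.
- cap1 (a joint): how far the cap of cart1 is pressed in, m: 0 standing proud to 0.010 fully home on the stop; starts at 0 to 0.004. The top of the cap is 56 mm above the cartridge's underside at 0, 46 mm when home. It resists with about 6 N of friction and stays where it is left.
- cart2: fresh sample cartridge (may be absent), standing on the bench at the start; all alike: white block 44 (x) x 32 (y) x 32 mm high with a round collar 22 mm across, 6 mm high, on top; a round purple push-in cap, 25 mm across and 8 mm thick, stands over the collar. About 0.1 kg, stands upright, either way round fits a bay. Origin centre of underside, z up. Pick it by the 32 mm sides of the block.
- cap2 (a joint): how far the cap of cart2 is pressed in, m: 0 standing proud to 0.010 fully home on the stop; starts at 0 to 0.004. The top of the cap is 56 mm above the cartridge's underside at 0, 46 mm when home. It resists with about 6 N of friction and stays where it is left.
- cart3: fresh sample cartridge (may be absent), standing on the bench at the start; all alike: white block 44 (x) x 32 (y) x 32 mm high with a round collar 22 mm across, 6 mm high, on top; a round purple push-in cap, 25 mm across and 8 mm thick, stands over the collar. About 0.1 kg, stands upright, either way round fits a bay. Origin centre of underside, z up. Pick it by the 32 mm sides of the block.
- cap3 (a joint): how far the cap of cart3 is pressed in, m: 0 standing proud to 0.010 fully home on the stop; starts at 0 to 0.004. The top of the cap is 56 mm above the cartridge's underside at 0, 46 mm when home. It resists with about 6 N of friction and stays where it is left.
- cart4: fresh sample cartridge (may be absent), standing on the bench at the start; all alike: white block 44 (x) x 32 (y) x 32 mm high with a round collar 22 mm across, 6 mm high, on top; a round purple push-in cap, 25 mm across and 8 mm thick, stands over the collar. About 0.1 kg, stands upright, either way round fits a bay. Origin centre of underside, z up. Pick it by the 32 mm sides of the block.
- cap4 (a joint): how far the cap of cart4 is pressed in, m: 0 standing proud to 0.010 fully home on the stop; starts at 0 to 0.004. The top of the cap is 56 mm above the cartridge's underside at 0, 46 mm when home. It resists with about 6 N of friction and stays where it is left.
- spent1: spent cartridge (may be absent), standing in a bay at the start: the same white block 44 (x) x 32 (y) x 32 mm, but its purple cap is already down on the collar (46 mm high in all) and cannot move; about 0.1 kg, origin centre of underside
- spent2: spent cartridge (may be absent), standing in a bay at the start: the same white block 44 (x) x 32 (y) x 32 mm, but its purple cap is already down on the collar (46 mm high in all) and cannot move; about 0.1 kg, origin centre of underside
- spent3: spent cartridge (may be absent), standing in a bay at the start: the same white block 44 (x) x 32 (y) x 32 mm, but its purple cap is already down on the collar (46 mm high in all) and cannot move; about 0.1 kg, origin centre of underside
- tray_in (a point): centre of the inner floor (about 4 mm above the bench) of the open steel discard tray, 90 (x) x 150 (y) mm outside, walls 4 mm thick and 14 mm high in all, fixed; axes those of the tray
- timer: run timer, a fixed grey box 90 x 90 x 45 mm high with a black knob on top; origin centre of underside. A white tick on its top face marks the setting: it lies 1.4 rad clockwise (seen from above) from the box's -x direction. It stands at one side of the deck; a fixed clear tube rack, 90 x 90 x 76 mm high, of no use to the job, at the other.
- pull (a joint): how far the timer knob is pulled out (up), m: 0 in, 0.012 fully out; about 3 N friction, stays where left
- dial (a joint): knob angle, rad, growing clockwise from above: at 0 the white pointer line on the bar points to the box's -x, at 1.4 to the tick; starts at 0 to 0.4, stops at 2.4; about 0.04 N m friction
- dial_grip (a point): grip point on the knob's axis, 75 mm above the bench when pushed in. The knob's grip is a bar 40 mm long (point x), 12 mm wide (point y), from 22 mm below this point to 6 mm above it, on a flange 42 mm across; the pointer is at the bar's -x end and the point turns and rises with the knob.
- swab: capped swab tube lying on the bench, 110 x 14 mm, loose; not part of the job; origin centre of underside
- vial: small jar, 28 across x 50 mm, loose; not part of the job; origin centre of underside
- tipbox: grey box 60 x 50 x 40 mm, loose; not part of the job; origin centre of underside

How it is judged (in metres and radians):
On the way, in this order (a step that is already met when the one before it is completed fails the run):
1. every spent cartridge is in the tray and every fresh one in a bay with its cap fully home, while the timer knob is still pushed in (((horizontal distance between cart1 and bay1 below 0.006 m and z of cart1 in the frame of bay1 below 0.003 m) or (horizontal distance between cart1 and bay2 below 0.006 m and z of cart1 in the frame of bay2 below 0.003 m) or (horizontal distance between cart1 and bay3 below 0.006 m and z of cart1 in the frame of bay3 below 0.003 m) or (horizontal distance between cart1 and bay4 below 0.006 m and z of cart1 in the frame of bay4 below 0.003 m)) and angle between each of cart1, cart2, cart3, cart4's own z axis and vertical below 0.1 rad and value of joint each of cap1, cap2, cap3, cap4 above 0.0085 m and ((horizontal distance between cart2 and bay1 below 0.006 m and z of cart2 in the frame of bay1 below 0.003 m) or (horizontal distance between cart2 and bay2 below 0.006 m and z of cart2 in the frame of bay2 below 0.003 m) or (horizontal distance between cart2 and bay3 below 0.006 m and z of cart2 in the frame of bay3 below 0.003 m) or (horizontal distance between cart2 and bay4 below 0.006 m and z of cart2 in the frame of bay4 below 0.003 m)) and ((horizontal distance between cart3 and bay1 below 0.006 m and z of cart3 in the frame of bay1 below 0.003 m) or (horizontal distance between cart3 and bay2 below 0.006 m and z of cart3 in the frame of bay2 below 0.003 m) or (horizontal distance between cart3 and bay3 below 0.006 m and z of cart3 in the frame of bay3 below 0.003 m) or (horizontal distance between cart3 and bay4 below 0.006 m and z of cart3 in the frame of bay4 below 0.003 m)) and ((horizontal distance between cart4 and bay1 below 0.006 m and z of cart4 in the frame of bay1 below 0.003 m) or (horizontal distance between cart4 and bay2 below 0.006 m and z of cart4 in the frame of bay2 below 0.003 m) or (horizontal distance between cart4 and bay3 below 0.006 m and z of cart4 in the frame of bay3 below 0.003 m) or (horizontal distance between cart4 and bay4 below 0.006 m and z of cart4 in the frame of bay4 below 0.003 m)) and x of spent1 in the frame of tray_in between -0.045 and 0.045 m and y of spent1 in the frame of tray_in between -0.075 and 0.075 m and z of each of spent1, spent2, spent3 in the frame of tray_in below 0.03 m and x of spent2 in the frame of tray_in between -0.045 and 0.045 m and y of spent2 in the frame of tray_in between -0.075 and 0.075 m and x of spent3 in the frame of tray_in between -0.045 and 0.045 m and y of spent3 in the frame of tray_in between -0.075 and 0.075 m and value of joint pull below 0.004 m), for 0.2 s.
2. the timer knob is pulled out (value of joint pull above 0.008 m), for 0.1 s.
3. the knob, still out, is turned to the tick (value of joint dial between 1.2 and 1.6 rad and value of joint pull above 0.006 m), for 0.1 s.
4. the knob is pushed fully in at the tick (value of joint dial between 1.2 and 1.6 rad and value of joint pull below 0.002 m), for 0.2 s.
At the end, for the whole second after the job is handed in: Spent cartridges inside the tray; every fresh one upright in a bay (6 mm of its centre, 3 mm of its floor, tilt under 0.1 rad), cap pressed at least 8.5 of 10 mm; knob pushed in to within 2 mm, pointer within 0.2 rad of the tick; all at rest (all of step 4 and ((horizontal distance between cart1 and bay1 below 0.006 m and z of cart1 in the frame of bay1 below 0.003 m) or (horizontal distance between cart1 and bay2 below 0.006 m and z of cart1 in the frame of bay2 below 0.003 m) or (horizontal distance between cart1 and bay3 below 0.006 m and z of cart1 in the frame of bay3 below 0.003 m) or (horizontal distance between cart1 and bay4 below 0.006 m and z of cart1 in the frame of bay4 below 0.003 m)) and angle between each of cart1, cart2, cart3, cart4's own z axis and vertical below 0.1 rad and value of joint each of cap1, cap2, cap3, cap4 above 0.0085 m and ((horizontal distance between cart2 and bay1 below 0.006 m and z of cart2 in the frame of bay1 below 0.003 m) or (horizontal distance between cart2 and bay2 below 0.006 m and z of cart2 in the frame of bay2 below 0.003 m) or (horizontal distance between cart2 and bay3 below 0.006 m and z of cart2 in the frame of bay3 below 0.003 m) or (horizontal distance between cart2 and bay4 below 0.006 m and z of cart2 in the frame of bay4 below 0.003 m)) and ((horizontal distance between cart3 and bay1 below 0.006 m and z of cart3 in the frame of bay1 below 0.003 m) or (horizontal distance between cart3 and bay2 below 0.006 m and z of cart3 in the frame of bay2 below 0.003 m) or (horizontal distance between cart3 and bay3 below 0.006 m and z of cart3 in the frame of bay3 below 0.003 m) or (horizontal distance between cart3 and bay4 below 0.006 m and z of cart3 in the frame of bay4 below 0.003 m)) and ((horizontal distance between cart4 and bay1 below 0.006 m and z of cart4 in the frame of bay1 below 0.003 m) or (horizontal distance between cart4 and bay2 below 0.006 m and z of cart4 in the frame of bay2 below 0.003 m) or (horizontal distance between cart4 and bay3 below 0.006 m and z of cart4 in the frame of bay3 below 0.003 m) or (horizontal distance between cart4 and bay4 below 0.006 m and z of cart4 in the frame of bay4 below 0.003 m)) and x of spent1 in the frame of tray_in between -0.045 and 0.045 m and y of spent1 in the frame of tray_in between -0.075 and 0.075 m and z of each of spent1, spent2, spent3 in the frame of tray_in below 0.03 m and x of spent2 in the frame of tray_in between -0.045 and 0.045 m and y of spent2 in the frame of tray_in between -0.075 and 0.075 m and x of spent3 in the frame of tray_in between -0.045 and 0.045 m and y of spent3 in the frame of tray_in between -0.075 and 0.075 m and linear speed of each of cart1, cart2, cart3, cart4, spent1, spent2, spent3 below 0.02 m/s); the robot touches nothing.
It fails at once if a cap is pressed in while its cartridge is not in a bay ((velocity of joint cap1 above 0.006 m/s and value of joint cap1 above 0.0055 m and horizontal distance between cart1 and bay1 above 0.008 m and horizontal distance between cart1 and bay2 above 0.008 m and horizontal distance between cart1 and bay3 above 0.008 m and horizontal distance between cart1 and bay4 above 0.008 m) or (velocity of joint cap2 above 0.006 m/s and value of joint cap2 above 0.0055 m and horizontal distance between cart2 and bay1 above 0.008 m and horizontal distance between cart2 and bay2 above 0.008 m and horizontal distance between cart2 and bay3 above 0.008 m and horizontal distance between cart2 and bay4 above 0.008 m) or (velocity of joint cap3 above 0.006 m/s and value of joint cap3 above 0.0055 m and horizontal distance between cart3 and bay1 above 0.008 m and horizontal distance between cart3 and bay2 above 0.008 m and horizontal distance between cart3 and bay3 above 0.008 m and horizontal distance between cart3 and bay4 above 0.008 m) or (velocity of joint cap4 above 0.006 m/s and value of joint cap4 above 0.0055 m and horizontal distance between cart4 and bay1 above 0.008 m and horizontal distance between cart4 and bay2 above 0.008 m and horizontal distance between cart4 and bay3 above 0.008 m and horizontal distance between cart4 and bay4 above 0.008 m)).
It fails at once if the timer knob is turned without being pulled out (value of joint dial between 0.6 and 1.1 rad and value of joint pull below 0.004 m).
It fails at once if another thing on the bench is knocked away or tipped (distance of any of swab, vial, tipbox from where it was at the start of the episode above 0.04 m or angle between any of swab, vial, tipbox's own z axis and vertical above 0.7 rad).
Of cart1, cart2, cart3, cart4 only 3 to 4 are there at a start; the rules pass over those that are not, and their reading is None.
Of spent1, spent2, spent3 only 1 to 2 are there at a start; the rules pass over those that are not, and their reading is None.
At some moment in a run one of cart1, cart2, cart3, cart4 may be knocked a few centimetres aside while the robot is not near it.
It also fails if it takes over 210 s, if anything falls off the work surface, if the arm or the gripper's body presses on something with over 40 N, if the wrist force passes 120 N, or if a joint passes its speed limit or range.

## Working session

There is one attempt and no reset: what is moved stays moved. The work goes in short steps, Python scripts to look and compute and a shell command to move; the robot and the scene stay as the last step left them, time stands still between calls to the robot, and variables do not carry over. Pictures are saved under pics/ and viewed, about 12 in all and at most 16, crops included, and the job is handed in when it is done.

```bash
ls; mkdir -p pics; cat > h.py <<'E'
import numpy as np, cv2
from rig import sensors, cams, env
def K(c):
    f=210/np.tan(np.radians(c['vertical_fov'])/2)
    return np.array([[f,0,c['cx']],[0,f,c['cy']],[0,0,1]])
def ray(c,uv):
    p=cv2.undistortPoints(np.float32(uv).reshape(-1,1,2),K(c),np.float32(c['distortion'])).reshape(-1,2)
    T=np.array(c['extrinsics']); d=np.c_[p,np.ones(len(p))]@T[:3,:3].T
    return T[:3,3],d
def toz(c,uv,z):
    o,d=ray(c,uv); return o+d*((z-o[2])/d[:,2])[:,None]
def proj(c,P):
    T=np.linalg.inv(np.array(c['extrinsics']))
    r,_=cv2.Rodrigues(T[:3,:3]); return cv2.projectPoints(np.float32(P).reshape(-1,1,3),r,T[:3,3],K(c),np.float32(c['distortion']))[0].reshape(-1,2)
def shot(name,fn=None):
    c=cams.calibration(name); im,d=cams.get_image(name)
    if fn: cv2.imwrite('pics/'+fn,im)
    return c,im,d
E
python3 - <<'E'
from h import *
s=sensors.observe(); print({k:np.round(v,3).tolist() for k,v in s.items()})
for n in('top','scene'):
    c,im,d=shot(n,n+'0.png'); print(n,np.round(c['extrinsics'],3).tolist(),c['vertical_fov'],c['distortion'])
    np.savez(n+'0.npz',im=im,d=d)
E
```

```text
pics
{'time_s': 0.0, 'q': [-83.096, 21.841, 74.386, -0.0, 83.857, -12.334], 'qvel': [0.083, 0.096, -0.0, 0.04, -0.058, 0.12], 'joint_efforts': [-0.001, -44.846, -23.128, -0.0, 0.005, -0.0], 'position': [0.181, -0.519, 0.231], 'tool_rot': [[-0.0, 0.329, -0.944], [0.001, -0.944, -0.329], [-1.0, -0.001, -0.0]], 'ft_force': [-0.207, 0.065, -0.7], 'wrist_torque': [0.033, 0.01, -0.017], 'grip_width': 0.085}
top [[0.024, -0.979, 0.201, 0.414], [-1.0, -0.025, 0.001, 0.006], [0.004, -0.2, -0.98, 0.931], [0.0, 0.0, 0.0, 1.0]] 55.83795718856442 [-0.04075738  0.          0.          0.          0.        ]
scene [[-0.449, 0.465, -0.763, 1.45], [0.893, 0.224, -0.39, 0.423], [-0.011, -0.857, -0.516, 0.654], [0.0, 0.0, 0.0, 1.0]] 46.57765665788803 [-0.03591851  0.          0.          0.          0.        ]
```

View pics/top0.png

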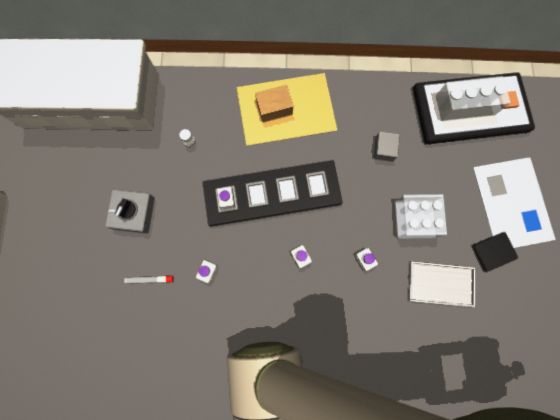

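View pics/scene0.png

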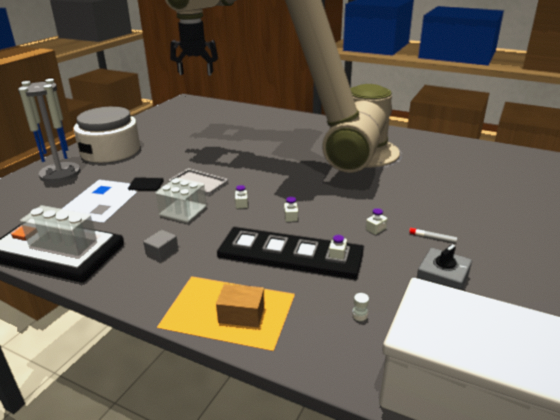

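The top view shows three fresh cartridges at about (206,271), (301,257) and (368,260), and one spent in the left bay at (226,197). The tray is at (442,284), the timer at (130,210) and the rack at (421,216). The scene view confirms the same counts.

```bash
cat >> h.py <<'E'
def comps(m,a=20):
    n,l,st,ce=cv2.connectedComponentsWithStats(m.astype(np.uint8))
    return [(ce[i],st[i,4],l==i) for i in range(1,n) if st[i,4]>=a]
def purple(im):
    h=cv2.cvtColor(im,cv2.COLOR_BGR2HSV).astype(int); return (h[...,0]>125)&(h[...,0]<155)&(h[...,1]>120)&(h[...,2]>40)
def white(im):
    h=cv2.cvtColor(im,cv2.COLOR_BGR2HSV).astype(int); return (h[...,1]<60)&(h[...,2]>150)
E
python3 - <<'E'
from h import *
c=cams.calibration('top'); z=np.load('top0.npz'); im=z['im'];d=z['d']
for ce,a,m in comps(purple(im),15): print('purple',ce.round(1),a,toz(c,[ce],.052)[0].round(3),d[int(ce[1]),int(ce[0])])
for ce,a,m in comps(white(im),40):
    if a<3000: print('white',ce.round(1),a,toz(c,[ce],.03)[0].round(3),toz(c,[ce],.02)[0].round(3))
# deck: black
g=im.max(2); m=np.zeros(g.shape,bool); m[150:235,195:350]=g[150:235,195:350]<28
for ce,a,q in comps(m,300):
    cn=max(cv2.findContours(q.astype(np.uint8),0,2)[0],key=cv2.contourArea); b=cv2.boxPoints(cv2.minAreaRect(cn)); print('deck',a,b.round(1).tolist()); print(toz(c,b,.02).round(3).tolist())
im2=cv2.resize(im[140:310,95:485],None,fx=2,fy=2,interpolation=cv2.INTER_CUBIC); cv2.imwrite('pics/t1.png',im2)
E
```

```text
purple [224.2 195.1] 65 [0.609 0.134 0.052] 0.8889962
purple [301.3 255.3] 67 [ 0.478 -0.044  0.052] 0.8715838
purple [368.9 258. ] 78 [ 0.475 -0.193  0.052] 0.8721188
purple [203.6 270.8] 72 [0.438 0.17  0.052] 0.8666726
white [184.5 134. ] 109 [0.763 0.241 0.03 ] [0.767 0.244 0.02 ]
white [388.2 143.6] 431 [ 0.751 -0.25   0.03 ] [ 0.755 -0.253  0.02 ]
white [316.5 184.4] 364 [ 0.645 -0.078  0.03 ] [ 0.648 -0.079  0.02 ]
white [286.7 189.4] 372 [ 0.632 -0.008  0.03 ] [ 0.634 -0.009  0.02 ]
white [256.7 194.2] 371 [0.618 0.061 0.03 ] [0.621 0.062 0.02 ]
white [225.6 197.4] 252 [0.609 0.133 0.03 ] [0.611 0.135 0.02 ]
white [126.7 210. ] 905 [0.573 0.362 0.03 ] [0.575 0.366 0.02 ]
white [421.1 215.3] 1996 [ 0.578 -0.322  0.03 ] [ 0.58  -0.326  0.02 ]
white [300.9 256.1] 205 [ 0.477 -0.044  0.03 ] [ 0.478 -0.044  0.02 ]
white [366.2 259.3] 184 [ 0.474 -0.192  0.03 ] [ 0.474 -0.194  0.02 ]
white [206.3 271.4] 202 [0.438 0.168 0.03 ] [0.438 0.17  0.02 ]
white [441.7 283.9] 2519 [ 0.422 -0.362  0.03 ] [ 0.422 -0.366  0.02 ]
white [144.7 279.3] 232 [0.416 0.306 0.03 ] [0.416 0.309 0.02 ]
white [259.2 364.3] 143 [0.243 0.043 0.03 ] [0.241 0.043 0.02 ]
white [263.8 413.4] 99 [0.143 0.03  0.03 ] [0.14 0.03 0.02]
```

View pics/t1.png

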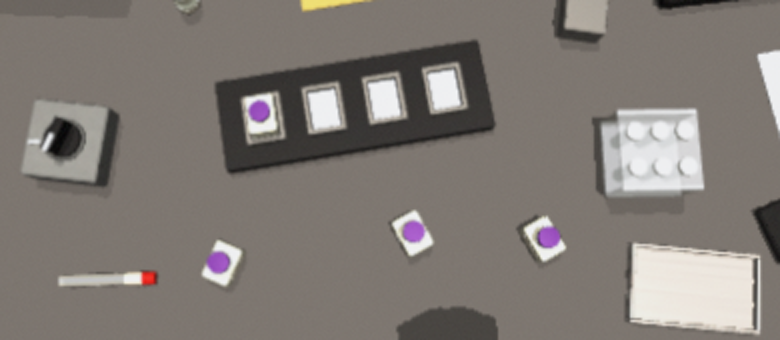

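Deck yaw is about 10.8°, with bays about 72 mm apart as expected. Next I'll go above the spent cartridge and look from close by.

```bash
cat >> h.py <<'E'
def mv(x,y,z,yaw=None):
    """yaw deg: direction of jaw axis = (-sin,cos) (mod 180), pointing down"""
    s=sensors.observe(); R=np.array(s['tool_rot']); p=np.array(s['position'])
    t=R.T@(np.array([x,y,z])-p); a=0; dr=np.zeros(3)
    if yaw is not None:
        cur=np.degrees(np.arctan2(-R[0,1],R[1,1])); dz=(yaw-cur+90)%180-90
        r=np.radians(cur+dz+ (0)); yy=np.array([-np.sin(r),np.cos(r),0]); xx=np.array([0,0,-1.]); Rt=np.c_[xx,yy,np.cross(xx,yy)]
        dr=cv2.Rodrigues(R.T@Rt)[0].ravel()
    n=max(np.linalg.norm(t)/.05,np.degrees(np.linalg.norm(dr))/8.5)
    print('trans',t.round(4).tolist(),'dr',dr.round(3).tolist(),'rows>=%.1f'%n,'at',p.round(4),'F',np.round(s['ft_force'],1),'w',round(s['grip_width'],4),'t',round(s['time_s'],2))
E
python3 - <<'E'
from h import *
mv(.55,.12,.22,10.8); print(cams.calibration('wrist'))
E
```

```text
trans [0.0115, -0.4818, -0.5588] dr [0.147, -0.0, 0.001] rows>=14.8 at [ 0.1812 -0.519   0.2308] F [-0.   0.4  0.7] w 0.0852 t 0.1
{'vertical_fov': 66.66580731248577, 'cx': 275.8946703573861, 'cy': 206.68529540853342, 'distortion': array([-0.07201781,  0.        ,  0.        ,  0.        ,  0.        ]), 'extrinsics': array([[ 0.32879991, -0.89360265, -0.30555676,  0.26025211],
       [-0.94439669, -0.31191747, -0.10403067, -0.49159876],
       [-0.0023464 ,  0.32277207, -0.94647382,  0.37366178],
       [ 0.        ,  0.        ,  0.        ,  1.        ]])}
```

```bash
python3 -m crank '{"hand":[0,0,0,0,0],"translation":[[0,-0.03,-0.035],[0,-0.06,-0.07],[0,-0.09,-0.105],[0,-0.12,-0.14],[0,-0.15,-0.175]],"dr":[[0.07,0,0],[0.147,0,0],[0.147,0,0],[0.147,0,0],[0.147,0,0]]}'; python3 -c "
from h import *
mv(.56,.06,.22,10.8)"
```

```text
time_s: 0.6
position: [0.2975, -0.3182, 0.2311]
tool_rot: [[-0.0, 0.187, -0.982], [0.0, -0.982, -0.187], [-1.0, -0.0, 0.0]]
ft_force: [0.9, -0.3, 0.0]
grip_width: 0.0853
trans [0.0113, -0.3224, -0.3286] dr [-0.0, 0.0, 0.0] rows>=9.2 at [ 0.2975 -0.3182  0.2311] F [ 0.9 -0.3  0. ] w 0.0853 t 0.6
```

```bash
python3 -m crank '{"hand":[0,0,0,0,0],"translation":[[0,-0.035,-0.035],[0,-0.07,-0.07],[0,-0.105,-0.105],[0,-0.14,-0.14],[0,-0.175,-0.175]],"dr":[[0,0,0],[0,0,0],[0,0,0],[0,0,0],[0,0,0]]}'; python3 -m crank '{"hand":[0,0,0,0,0],"translation":[[0,-0.035,-0.035],[0,-0.07,-0.07],[0,-0.105,-0.105],[0,-0.14,-0.145],[0,-0.14,-0.145]],"dr":[[0,0,0],[0,0,0],[0,0,0],[0,0,0],[0,0,0]]}';  python3 -c "
from h import *
mv(.56,.06,.22,10.8)
c,im,d=shot('wrist','w1.png'); np.savez('w1.npz',im=im,d=d,ext=c['extrinsics'])
for ce,a,m in comps(purple(im),30): print('purple',ce.round(1),a,toz(c,[ce],.062)[0].round(4))
for ce,a,m in comps(white(im),200):
    cn=max(cv2.findContours(m.astype(np.uint8),0,2)[0],key=cv2.contourArea); r=cv2.minAreaRect(cn); P=toz(c,cv2.boxPoints(r),.02); e=P[1]-P[0]
    print('white',ce.round(1),a,P.mean(0).round(4),np.linalg.norm(P[1]-P[0]).round(4),np.linalg.norm(P[2]-P[1]).round(4),np.degrees(np.arctan2(e[1],e[0])).round(1)%90)
"
```

```text
time_s: 1.1
position: [0.4367, -0.1133, 0.2313]
tool_rot: [[-0.0, 0.188, -0.982], [0.0, -0.982, -0.188], [-1.0, -0.0, 0.0]]
ft_force: [1.2, -2.0, 0.6]
grip_width: 0.0856
time_s: 1.6
position: [0.554, 0.0535, 0.2303]
tool_rot: [[-0.0, 0.192, -0.981], [0.001, -0.981, -0.192], [-1.0, -0.001, 0.0]]
ft_force: [-0.2, -0.5, -1.3]
grip_width: 0.0854
trans [0.0103, -0.0052, -0.0072] dr [0.005, 0.0, 0.001] rows>=0.3 at [0.554  0.0535 0.2303] F [-0.2 -0.5 -1.3] w 0.0854 t 1.6
purple [202.5 116.4] 470 [0.607  0.1355 0.062 ]
purple [154.7 259.6] 293 [0.445  0.1697 0.062 ]
purple [345.3 262.5] 296 [ 0.4827 -0.0377  0.062 ]
purple [463.3 284.2] 269 [ 0.4803 -0.1818  0.062 ]
white [283.8 162.7] 100789 [0.4796 0.0348 0.02  ] 0.5614 0.5864 84.3
white [286.7  92.1] 262 [0.6338 0.0649 0.02  ] 0.0408 0.0317 11.099999999999994
white [346.  113.5] 2149 [ 0.6348 -0.0078  0.02  ] 0.0465 0.0567 11.700000000000003
white [412.4 114.8] 1971 [ 0.6483 -0.08    0.02  ] 0.0597 0.0452 11.0
white [206.9 113.8] 857 [0.6047 0.1416 0.02  ] 0.0339 0.0474 13.099999999999994
white [278.2 113.4] 1284 [0.6204 0.065  0.02  ] 0.0315 0.0437 11.099999999999994
white [221.  174.1] 938 [0.5387 0.1209 0.02  ] 0.0724 0.0268 10.900000000000006
white [217.6 325.2] 1659 [0.3284 0.0896 0.02  ] 0.2225 0.0438 78.2
white [530.2 312.8] 3006 [ 0.4332 -0.335   0.02  ] 0.0841 0.1186 15.7
white [273.8 314.7] 1281 [0.367  0.0203 0.02  ] 0.04 0.072 86.8
white [530.9 347.3] 694 [ 0.3639 -0.373   0.02  ] 0.046 0.1076 17.7
```

View pics/w1.png

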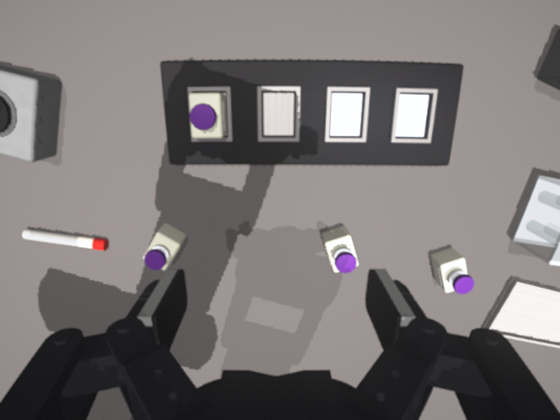

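The view shows the spent cartridge at (203,116), bays 2 to 4 empty, and the three fresh cartridges at (155,259), (345,262) and (463,284). I'll locate the deck corners and plan the spent grasp.

```bash
python3 -c "
from h import *
z=np.load('w1.npz'); c=cams.calibration('wrist'); c['extrinsics']=z['ext']; im=z['im']
m=np.zeros(im.shape[:2],np.uint8); m[45:180,140:480]=(im.max(2)[45:180,140:480]<48)
m=cv2.morphologyEx(m,cv2.MORPH_OPEN,np.ones((5,5)))
cn=max(cv2.findContours(m,0,2)[0],key=cv2.contourArea); h=cv2.convexHull(cn); 
q=cv2.approxPolyDP(h,12,True).reshape(-1,2); print(q.tolist()); P=toz(c,q,.02); print(P.round(4).tolist(), P.mean(0))
mv(.607,.1335,.12,10.8)
"
```

```text
[[288, 145], [275, 163], [173, 163], [168, 133], [245, 106]]
[[0.5904, 0.0479, 0.02], [0.568, 0.0581, 0.02], [0.5463, 0.171, 0.02], [0.5786, 0.1797, 0.02], [0.6222, 0.1011, 0.02]] [0.58110491 0.11154569 0.02      ]
trans [0.1103, -0.0697, -0.0688] dr [0.004, 0.001, 0.001] rows>=3.0 at [0.553  0.0518 0.2303] F [-1.1 -0.   0.7] w 0.0854 t 1.65
```

```bash
python3 -m crank '{"hand":[0,0,0,0,0],"translation":[[0.03,-0.023,-0.023],[0.06,-0.046,-0.046],[0.09,-0.07,-0.069],[0.11,-0.07,-0.069],[0.11,-0.07,-0.069]],"dr":[[0,0,0],[0,0,0],[0,0,0],[0,0,0],[0,0,0]]}' ; python3 -c "
from h import *
mv(.607,.1335,.03,10.8)
z=np.load('w1.npz'); c=cams.calibration('wrist'); c['extrinsics']=z['ext']
P=toz(c,[(162,62),(462,65),(448,164),(170,163)],.02); print(P.round(4).tolist(), P.mean(0))
c,im,d=shot('wrist','w2.png')
for ce,a,m in comps(purple(im),100): print('purple',ce.round(1),a,toz(c,[ce],.062)[0].round(4))
"
```

```text
time_s: 2.15
position: [0.6052, 0.1305, 0.1182]
tool_rot: [[-0.007, 0.188, -0.982], [-0.0, -0.982, -0.188], [-1.0, -0.001, 0.007]]
ft_force: [-0.3, -1.2, 1.2]
grip_width: 0.0856
trans [0.0882, -0.0025, -0.0029] dr [0.0, 0.007, 0.001] rows>=1.8 at [0.6052 0.1305 0.1182] F [-0.3 -1.2  1.2] w 0.0856 t 2.15
[[0.6502, 0.1933, 0.02], [0.7098, -0.1148, 0.02], [0.6059, -0.1358, 0.02], [0.5456, 0.1744, 0.02]] [0.62790993 0.02927763 0.02      ]
purple [270.3 224.5] 926 [0.607  0.1351 0.062 ]
purple [197.4 378.6] 222 [0.4577 0.17   0.062 ]
```

View pics/w2.png

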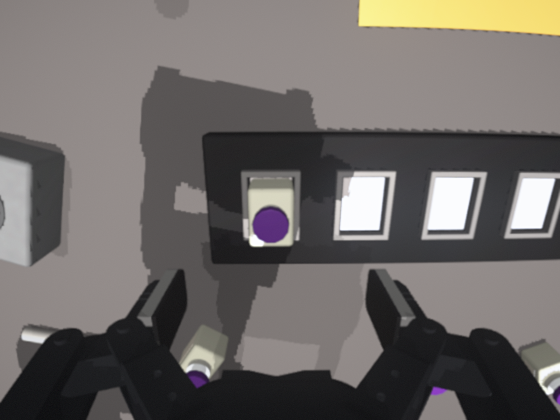

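```bash
python3 -m crank '{"hand":[0,0,0,0,0],"translation":[[0.02,-0.004,-0.002],[0.045,-0.004,-0.002],[0.07,-0.004,-0.002],[0.087,-0.004,-0.002],[0.087,-0.004,-0.002]],"dr":[[0,0.007,0],[0,0.007,0],[0,0.007,0],[0,0.007,0],[0,0.007,0]]}' 40; python3 -m crank '{"hand":[255,255,255,255,255],"translation":[[0,0,0],[0,0,0],[0,0,0],[0,0,0],[0,0,0]],"dr":[[0,0,0],[0,0,0],[0,0,0],[0,0,0],[0,0,0]]}';python3 -m crank '{"hand":[255,255,255,255,255],"translation":[[0,0,0],[0,0,0],[0,0,0],[0,0,0],[0,0,0]],"dr":[[0,0,0],[0,0,0],[0,0,0],[0,0,0],[0,0,0]]}'
```

```text
time_s: 2.7
position: [0.6075, 0.1343, 0.0341]
tool_rot: [[0.005, 0.186, -0.982], [0.001, -0.983, -0.186], [-1.0, -0.0, -0.005]]
ft_force: [-0.3, -0.1, -0.1]
grip_width: 0.0855
time_s: 3.2
position: [0.6086, 0.1354, 0.0355]
tool_rot: [[0.009, 0.188, -0.982], [0.001, -0.982, -0.188], [-1.0, 0.0, -0.009]]
ft_force: [-0.4, -1.2, 5.2]
grip_width: 0.0313
time_s: 3.7
position: [0.6086, 0.1354, 0.0355]
tool_rot: [[0.009, 0.188, -0.982], [0.001, -0.982, -0.188], [-1.0, 0.0, -0.009]]
ft_force: [-0.6, -0.4, 6.4]
grip_width: 0.0308
```

```bash
python3 -m crank '{"hand":[255,255,255,255,255],"translation":[[-0.02,0,0],[-0.05,0,0],[-0.09,0,0],[-0.12,0,0],[-0.12,0,0]],"dr":[[0,0,0],[0,0,0],[0,0,0],[0,0,0],[0,0,0]]}'; python3 -c "
from h import *
mv(.421,-.37,.15,5)
c=cams.calibration('top'); im=np.load('top0.npz')['im']
m=white(im).astype(np.uint8); m[:255]=0; m[310:]=0; m[:,:400]=0; m[:,480:]=0
b=cv2.boxPoints(cv2.minAreaRect(cv2.findNonZero(m)));print(toz(c,b,.012).round(3).tolist(),toz(c,b,.012).mean(0))
"
```

```text
time_s: 4.2
position: [0.6089, 0.1355, 0.1592]
tool_rot: [[0.015, 0.188, -0.982], [0.002, -0.982, -0.188], [-1.0, 0.001, -0.015]]
ft_force: [-0.9, -0.4, -0.9]
grip_width: 0.0308
trans [0.0054, 0.4612, 0.2797] dr [0.102, -0.016, -0.001] rows>=10.8 at [0.6089 0.1355 0.1592] F [-0.9 -0.4 -0.9] w 0.0308 t 4.2
[[0.384, -0.288, 0.012], [0.474, -0.3, 0.012], [0.461, -0.458, 0.012], [0.371, -0.442, 0.012]] [ 0.42247905 -0.3720316   0.012     ]
```

```bash
python3 -m crank '{"hand":[255,255,255,255,255],"translation":[[0,0.042,0.0255],[0,0.084,0.051],[0,0.126,0.0765],[0,0.168,0.102],[0,0.21,0.1275]],"dr":[[0,-0.016,0],[0,-0.016,0],[0,-0.016,0],[0,-0.016,0],[0,-0.016,0]]}'; python3 -m crank '{"hand":[255,255,255,255,255],"translation":[[0,0.042,0.0255],[0,0.084,0.051],[0,0.126,0.0765],[0,0.168,0.102],[0,0.21,0.1275]],"dr":[[0.05,0,0],[0.1,0,0],[0.15,0,0],[0.2,0,0],[0.2,0,0]]}'; python3 -c "
from h import *
mv(.4225,-.372,.025,0)"
```

```text
time_s: 4.7
position: [0.5201, -0.0963, 0.1528]
tool_rot: [[-0.01, 0.188, -0.982], [-0.001, -0.982, -0.188], [-1.0, -0.001, 0.01]]
ft_force: [0.9, -1.4, -2.0]
grip_width: 0.031
time_s: 5.2
position: [0.4343, -0.3265, 0.154]
tool_rot: [[-0.01, -0.013, -1.0], [-0.001, -1.0, 0.013], [-1.0, 0.001, 0.01]]
ft_force: [1.0, 0.3, -0.9]
grip_width: 0.0313
trans [0.1291, 0.0455, 0.01] dr [-0.013, 0.01, -0.001] rows>=2.7 at [ 0.4343 -0.3265  0.154 ] F [ 1.   0.3 -0.9] w 0.0313 t 5.2
```

```bash
python3 -m crank '{"hand":[255,255,255,255,255],"translation":[[0.01,0.03,0.007],[0.05,0.046,0.01],[0.09,0.046,0.01],[0.115,0.046,0.01],[0.128,0.046,0.01]],"dr":[[0,0.01,0],[0,0.01,0],[0,0.01,0],[0,0.01,0],[0,0.01,0]]}'; python3 -m crank '{"hand":[255,255,100,100,100],"translation":[[0.002,0,0],[0.002,0,0],[0.002,0,0],[0.002,0,0],[0.002,0,0]],"dr":[[0,0,0],[0,0,0],[0,0,0],[0,0,0],[0,0,0]]}';python3 -m crank '{"hand":[100,100,60,0,0],"translation":[[-0.02,0,0],[-0.06,0,0],[-0.1,0,0],[-0.14,0,0],[-0.15,0,0]],"dr":[[0,0,0],[0,0,0],[0,0,0],[0,0,0],[0,0,0]]}'; python3 -c "
from h import *
mv(.475,-.193,.17,0)
c,im,d=shot('wrist')
for ce,a,m in comps(purple(im),100): print('purple',ce.round(1),a,toz(c,[ce],.03)[0].round(4),toz(c,[ce],.054)[0].round(4))
"
```

```text
time_s: 5.7
position: [0.4229, -0.3701, 0.0239]
tool_rot: [[-0.002, -0.012, -1.0], [0.002, -1.0, 0.012], [-1.0, -0.002, 0.002]]
ft_force: [1.8, -0.6, 0.8]
grip_width: 0.0313
time_s: 6.2
position: [0.4243, -0.3714, 0.0257]
tool_rot: [[0.002, -0.011, -1.0], [-0.003, -1.0, 0.011], [-1.0, 0.003, -0.002]]
ft_force: [-0.8, 0.6, 0.1]
grip_width: 0.052
time_s: 6.7
position: [0.4248, -0.372, 0.1797]
tool_rot: [[0.006, -0.011, -1.0], [-0.009, -1.0, 0.011], [-1.0, 0.009, -0.006]]
ft_force: [0.5, -0.8, -0.2]
grip_width: 0.0851
trans [0.0085, -0.1796, -0.0482] dr [-0.011, -0.006, -0.009] rows>=3.7 at [ 0.4248 -0.372   0.1797] F [ 0.5 -0.8 -0.2] w 0.0851 t 6.7
purple [ 65.  145.9] 602 [ 0.4723 -0.1754  0.03  ] [ 0.4752 -0.1915  0.054 ]
purple [274.2 198.5] 467 [ 0.4177 -0.371   0.03  ] [ 0.4251 -0.3711  0.054 ]
```

```bash
python3 -m crank '{"hand":[0,0,0,0,0],"translation":[[0,-0.045,-0.012],[0,-0.09,-0.024],[0,-0.135,-0.036],[0,-0.18,-0.05],[0,-0.18,-0.05]],"dr":[[0,0,-0.009],[0,0,-0.009],[0,0,-0.009],[0,0,-0.009],[0,0,-0.009]]}'; cat >> h.py <<'E'
def cart(c,im,zu=0.0,near=None):
    """fresh cart: cap centre, yaw of the block from the white top face outline (convex hull of top-face brightness + cap)"""
    out=[]
    for ce,a,m in comps(purple(im),100):
        P=toz(c,[ce],zu+.052)[0]
        if near is not None and np.hypot(*(P[:2]-near))>.05: continue
        out.append((ce,a,P))
    return out
E
python3 -c "
from h import *
mv(.475,-.192,.1,0)
c,im,d=shot('wrist','w3.png'); np.savez('w3.npz',im=im,d=d,ext=c['extrinsics'])
print([(o[0],o[2]) for o in cart(c,im)])
u,v=cart(c,im,near=np.array([.475,-.192]))[0][0].astype(int)
cv2.imwrite('pics/w3c.png',cv2.resize(im[max(v-90,0):v+90,max(u-120,0):u+120],None,fx=3,fy=3))
"
```

```text
time_s: 7.25
position: [0.4761, -0.1865, 0.1735]
tool_rot: [[-0.0, -0.006, -1.0], [0.01, -1.0, 0.006], [-1.0, -0.01, 0.0]]
ft_force: [-0.3, -0.8, -0.0]
grip_width: 0.0854
trans [0.0734, 0.0062, 0.001] dr [-0.006, 0.0, 0.01] rows>=1.5 at [ 0.4761 -0.1865  0.1735] F [-0.3 -0.8 -0. ] w 0.0854 t 7.25
[(array([114.78793774, 198.13035019]), array([ 0.47784689, -0.04160854,  0.052     ])), (array([283.08102767, 200.14426877]), array([ 0.47538256, -0.19107603,  0.052     ])), (array([471.97229219, 250.42821159]), array([ 0.42535726, -0.36901505,  0.052     ]))]
```

View pics/w3c.png

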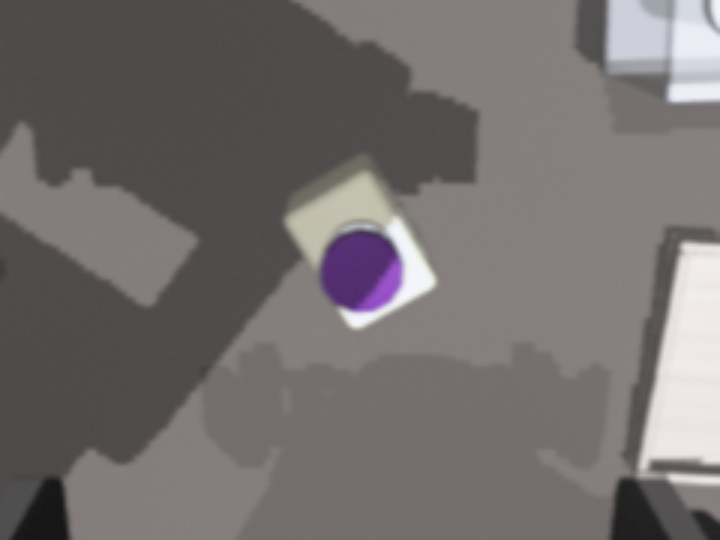

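The crop shows the block's top face with corners at about (285,218), (365,170), (437,282) and (356,328).

```bash
cat >> h.py <<'E'
def quad(c,uv,z):
    P=toz(c,uv,z); ctr=P.mean(0); e=[np.linalg.norm(P[i]-P[(i+1)%4]) for i in range(4)]
    i=0 if e[0]+e[2]>e[1]+e[3] else 1
    d=(P[(i+1)%4]-P[i])-(P[(i+3)%4]-P[(i+2)%4]) # long axis = cart x
    return ctr,np.degrees(np.arctan2(d[1],d[0])),np.round(e,4)
E
python3 -c "
from h import *
z=np.load('w3.npz'); c=cams.calibration('wrist'); c['extrinsics']=z['ext']
q=np.array([(285,218),(365,170),(437,282),(356,328)])/3+[163,110]
ctr,yaw,e=quad(c,q,.032); print(ctr,yaw,e)
mv(*ctr[:2],.1,yaw)
"
```

```text
[ 0.47538738 -0.19154691  0.032     ] -148.3110056520135 [0.0286 0.0422 0.0296 0.0422]
trans [0.0735, 0.0032, 0.0005] dr [-0.56, -0.002, 0.008] rows>=3.8 at [ 0.4759 -0.189   0.1736] F [-0.4 -0.4  0.2] w 0.0855 t 7.3
```

```bash
python3 -m crank '{"hand":[0,0,0,0,0],"translation":[[0.02,0.003,0.0005],[0.03,0.003,0.0005],[0.05,0.003,0.0005],[0.07,0.003,0.0005],[0.07,0.003,0.0005]],"dr":[[-0.14,0,0],[-0.28,0,0],[-0.42,0,0],[-0.56,0,0],[-0.56,0,0]]}'; python3 -c "
from h import *
mv(.4755,-.1915,.016,31.7)"
```

```text
time_s: 7.8
position: [0.4738, -0.1942, 0.1018]
tool_rot: [[-0.004, 0.521, -0.853], [0.01, -0.853, -0.521], [-1.0, -0.011, -0.002]]
ft_force: [-0.8, 0.1, -0.0]
grip_width: 0.0851
trans [0.0858, -0.0005, -0.0027] dr [-0.005, -0.002, 0.011] rows>=1.7 at [ 0.4738 -0.1942  0.1018] F [-0.8  0.1 -0. ] w 0.0851 t 7.8
```

```bash
python3 -m crank '{"hand":[0,0,0,0,0],"translation":[[0.02,-0.0005,-0.003],[0.045,-0.0005,-0.003],[0.07,-0.0005,-0.003],[0.085,-0.0005,-0.003],[0.085,-0.0005,-0.003]],"dr":[[0,0,0.01],[0,0,0.01],[0,0,0.01],[0,0,0.01],[0,0,0.01]]}' 40; python3 -m crank '{"hand":[255,255,255,255,255],"translation":[[0,0,0],[0,0,0],[0,0,0],[0,0,0],[0,0,0]],"dr":[[0,0,0],[0,0,0],[0,0,0],[0,0,0],[0,0,0]]}';python3 -m crank '{"hand":[255,255,255,255,255],"translation":[[0,0,0],[0,0,0],[-0.02,0,0],[-0.06,0,0],[-0.1,0,0]],"dr":[[0,0,0],[0,0,0],[0,0,0],[0,0,0],[0,0,0]]}'; python3 -c "
from h import *
mv(.6484,-.0785,.13,10.95)"
```

```text
time_s: 8.3
position: [0.477, -0.1917, 0.0183]
tool_rot: [[0.004, 0.518, -0.855], [0.0, -0.855, -0.518], [-1.0, 0.002, -0.003]]
ft_force: [-0.2, -0.4, 0.1]
grip_width: 0.0854
time_s: 8.8
position: [0.478, -0.1915, 0.0204]
tool_rot: [[0.008, 0.521, -0.853], [-0.002, -0.853, -0.521], [-1.0, 0.006, -0.005]]
ft_force: [0.0, 0.2, 5.8]
grip_width: 0.0308
time_s: 9.3
position: [0.4767, -0.1909, 0.1207]
tool_rot: [[0.005, 0.521, -0.853], [-0.001, -0.853, -0.521], [-1.0, 0.003, -0.004]]
ft_force: [0.7, 0.7, -1.6]
grip_width: 0.0312
trans [-0.0085, -0.0064, -0.2052] dr [0.357, -0.005, -0.002] rows>=4.1 at [ 0.4767 -0.1909  0.1207] F [ 0.7  0.7 -1.6] w 0.0312 t 9.3
```

```bash
python3 -m crank '{"hand":[255,255,255,255,255],"translation":[[-0.003,-0.002,-0.041],[-0.006,-0.003,-0.082],[-0.009,-0.005,-0.123],[-0.009,-0.006,-0.164],[-0.009,-0.006,-0.205]],"dr":[[0.09,-0.005,0],[0.18,-0.005,0],[0.27,-0.005,0],[0.357,-0.005,0],[0.357,-0.005,0]]}'; python3 -c "
from h import *
mv(.6484,-.0785,.075,10.95)"
```

```text
time_s: 9.8
position: [0.65, -0.0778, 0.1299]
tool_rot: [[0.002, 0.188, -0.982], [-0.003, -0.982, -0.188], [-1.0, 0.004, -0.001]]
ft_force: [0.3, -0.4, -0.7]
grip_width: 0.0308
trans [0.0549, 0.0002, 0.0017] dr [-0.002, -0.001, -0.004] rows>=1.1 at [ 0.65   -0.0778  0.1299] F [ 0.3 -0.4 -0.7] w 0.0308 t 9.8
```

```bash
python3 -m crank '{"hand":[255,255,255,255,255],"translation":[[0.02,0,0.0005],[0.04,0,0.0005],[0.055,0,0.0005],[0.055,0,0.0005],[0.055,0,0.0005]],"dr":[[0,0,-0.004],[0,0,-0.004],[0,0,-0.004],[0,0,-0.004],[0,0,-0.004]]}'; python3 -c "
from h import *
mv(.6484,-.0785,.04,10.95)
c,im,d=shot('wrist','w4.png'); np.savez('w4.npz',im=im,d=d,ext=c['extrinsics'])
z=sensors.observe()['position'][2]-.0204; print(z)
for ce,a,m in comps(purple(im),100): print('purple',ce.round(1),a,toz(c,[ce],z+.052)[0].round(4))
print(proj(c,[(.6484,-.0785,.02),(.6484,-.0785,.027)]))
"
```

```text
time_s: 10.3
position: [0.6486, -0.0795, 0.075]
tool_rot: [[0.001, 0.19, -0.982], [0.001, -0.982, -0.19], [-1.0, -0.0, -0.001]]
ft_force: [-0.1, -0.3, -0.8]
grip_width: 0.0311
trans [0.035, -0.0009, 0.0] dr [0.001, -0.001, 0.0] rows>=0.7 at [ 0.6486 -0.0795  0.075 ] F [-0.1 -0.3 -0.8] w 0.0311 t 10.3
0.055124134360584914
purple [276.1 311.3] 2371 [ 0.6483 -0.0793  0.1071]
[[274.99298 229.50708]
 [274.94672 233.69295]]
```

View pics/w4.png

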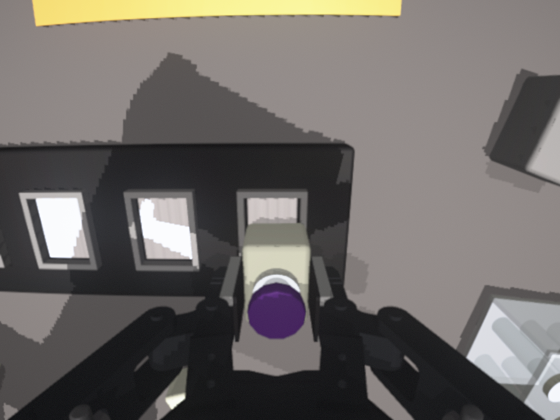

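```bash
python3 -c "
from h import *
z=np.load('w4.npz'); c=cams.calibration('wrist'); c['extrinsics']=z['ext']; im=z['im']
q=[(125,191),(194,191),(200,270),(136,270)]
ctr,yaw,e=quad(c,q,.027); print(ctr,yaw,e, ctr[:2]+.072*np.array([.19,-.982]))
ctr,yaw,e=quad(c,[(21,193),(87,192),(98,268),(37,269)],.027); print(ctr,yaw,e, ctr[:2]+.144*np.array([.19,-.982]))
print(toz(c,[(237,191),(307,191)],.027).mean(0)[:2]-.028*np.array([.982,.19]))
cv2.imwrite('pics/w4c.png',cv2.resize(im[170:300,0:330],None,fx=2.4,fy=2.4,interpolation=cv2.INTER_CUBIC))
"
```

```text
[ 0.63527762 -0.00653979  0.027     ] -170.01934499870862 [0.0443 0.056  0.0448 0.0567] [ 0.64895762 -0.07724379]
[0.62119965 0.06396115 0.027     ] -172.25893208046546 [0.0466 0.0551 0.0467 0.0566] [ 0.64855965 -0.07744685]
[ 0.64890437 -0.07656278]
```

View pics/w4c.png

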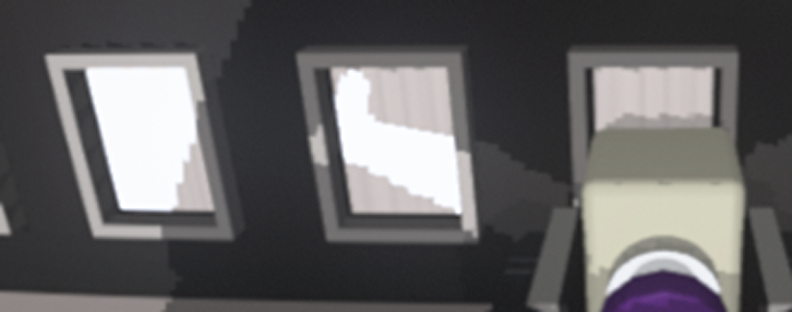

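```bash
python3 -m crank '{"hand":[255,255,255,255,255],"translation":[[0.0,-0.0023,-0.0005],[0.01,-0.0023,-0.0005],[0.02,-0.0023,-0.0005],[0.026,-0.0023,-0.0005],[0.026,-0.0023,-0.0005]],"dr":[[0,0,0],[0,0,0],[0,0,0],[0,0,0],[0,0,0]]}'; python3 -m crank '{"hand":[255,255,255,255,255],"translation":[[0.003,0,0],[0.006,0,0],[0.009,0,0],[0.009,0,0],[0.009,0,0]],"dr":[[0,0,0],[0,0,0],[0,0,0],[0,0,0],[0,0,0]]}'
```

```text
time_s: 10.85
position: [0.6482, -0.077, 0.0476]
tool_rot: [[-0.0, 0.191, -0.982], [0.001, -0.982, -0.191], [-1.0, -0.001, 0.0]]
ft_force: [0.3, 0.0, -1.1]
grip_width: 0.0308
time_s: 11.35
position: [0.6488, -0.0771, 0.0405]
tool_rot: [[0.002, 0.191, -0.982], [0.0, -0.982, -0.191], [-1.0, 0.0, -0.002]]
ft_force: [-2.0, 0.8, 7.4]
grip_width: 0.031
```

```bash
python3 -m crank '{"hand":[100,100,100,100,100],"translation":[[0,0,0],[0,0,0],[0,0,0],[-0.03,0,0],[-0.06,0,0]],"dr":[[0,0,0],[0,0,0],[0,0,0],[0,0,0],[0,0,0]]}'; python3 -m crank '{"hand":[255,255,255,255,255],"translation":[[0,0,0],[0,0,0],[0,0,0],[0,0,0],[0,0,0]],"dr":[[0,0,0],[0,0,0],[0,0,0],[0,0,0],[0,0,0]]}'; python3 -c "
from h import *
mv(.6487,-.077,.066,10.95)
c,im,d=shot('wrist')
for ce,a,m in comps(purple(im),100): print('purple',ce.round(1),a,toz(c,[ce],.072)[0].round(4))
"
```

```text
time_s: 11.85
position: [0.648, -0.077, 0.0992]
tool_rot: [[-0.001, 0.191, -0.982], [0.002, -0.982, -0.191], [-1.0, -0.002, 0.001]]
ft_force: [0.6, -0.8, 0.4]
grip_width: 0.0518
time_s: 12.35
position: [0.6482, -0.077, 0.0985]
tool_rot: [[-0.0, 0.191, -0.982], [0.001, -0.982, -0.191], [-1.0, -0.001, 0.0]]
ft_force: [0.6, 0.3, 0.1]
grip_width: -0.0001
trans [0.0325, 0.0001, -0.0005] dr [0.001, 0.0, 0.001] rows>=0.7 at [ 0.6482 -0.077   0.0985] F [0.6 0.3 0.1] w -0.0001 t 12.35
purple [276.1 244.6] 831 [ 0.6505 -0.0763  0.072 ]
```

```bash
python3 -m crank '{"hand":[255,255,255,255,255],"translation":[[0.015,0,-0.001],[0.022,0,-0.001],[0.026,0,-0.001],[0.029,0,-0.001],[0.032,0,-0.001]],"dr":[[0,0,0],[0,0,0],[0,0,0],[0,0,0],[0,0,0]]}'; python3 -m crank '{"hand":[255,255,255],"translation":[[0.001,0,0],[0.002,0,0],[0.002,0,0]],"dr":[[0,0,0],[0,0,0],[0,0,0]]}'
```

```text
time_s: 12.9
position: [0.6494, -0.0768, 0.0682]
tool_rot: [[0.001, 0.191, -0.982], [0.001, -0.982, -0.191], [-1.0, -0.0, -0.001]]
ft_force: [-3.2, 1.5, 6.6]
grip_width: -0.0
time_s: 13.2
position: [0.6494, -0.0768, 0.0662]
tool_rot: [[0.001, 0.191, -0.982], [0.001, -0.982, -0.191], [-1.0, -0.0, -0.001]]
ft_force: [-2.2, 0.7, 4.7]
grip_width: 0.0001
```

```bash
for i in 1 ; do python3 -m crank '{"hand":[255,255,255],"translation":[[0.001,0,0],[0.002,0,0],[0.002,0,0]],"dr":[[0,0,0],[0,0,0],[0,0,0]]}'; done
```

```text
time_s: 13.5
position: [0.6495, -0.0769, 0.066]
tool_rot: [[0.002, 0.191, -0.982], [0.0, -0.982, -0.191], [-1.0, 0.0, -0.002]]
ft_force: [-7.7, 1.4, 16.9]
grip_width: -0.0003
```

Cap is home: it stopped at z = 0.066 with force rising to 17 N. Next is cart B.

```bash
python3 -m crank '{"hand":[255,255,0,0,0],"translation":[[-0.02,0,0],[-0.06,0,0],[-0.1,0,0.02],[-0.11,-0.003,0.06],[-0.11,-0.003,0.1]],"dr":[[0,0,0],[0,0,0],[0,0,0],[0,0,0],[0,0,0]]}'; python3 -c "
from h import *
mv(.478,-.042,.17,11)"
```

```text
time_s: 14.0
position: [0.5504, -0.0932, 0.1754]
tool_rot: [[0.006, 0.191, -0.981], [-0.001, -0.982, -0.191], [-1.0, 0.002, -0.005]]
ft_force: [-0.5, -1.0, -0.2]
grip_width: 0.0429
trans [0.005, -0.0641, 0.0612] dr [0.001, -0.005, -0.002] rows>=1.8 at [ 0.5504 -0.0932  0.1754] F [-0.5 -1.  -0.2] w 0.0429 t 14.0
```

```bash
python3 -m crank '{"hand":[0,0,0,0,0],"translation":[[0,-0.032,0.03],[0,-0.066,0.062],[0,-0.066,0.062],[0,-0.066,0.062],[0,-0.066,0.062]],"dr":[[0,-0.005,0],[0,-0.005,0],[0,-0.005,0],[0,-0.005,0],[0,-0.005,0]]}'; python3 -c "
from h import *
mv(.478,-.042,.1,11)
c,im,d=shot('wrist','w5.png'); np.savez('w5.npz',im=im,d=d,ext=c['extrinsics'])
o=cart(c,im); print([(o[0],o[2]) for o in o])
n=[k for k in o if np.hypot(*(k[2][:2]-[.478,-.042]))<.05]
u,v=n[0][0].astype(int); print(u,v)
cv2.imwrite('pics/w5c.png',cv2.resize(im[max(v-90,0):v+90,max(u-120,0):u+120],None,fx=3,fy=3))
"
```

```text
time_s: 14.5
position: [0.4782, -0.0406, 0.1736]
tool_rot: [[-0.002, 0.19, -0.982], [-0.001, -0.982, -0.19], [-1.0, 0.0, 0.002]]
ft_force: [0.2, -0.0, -0.4]
grip_width: 0.0851
trans [0.0736, 0.0013, 0.0003] dr [-0.0, 0.002, -0.0] rows>=1.5 at [ 0.4782 -0.0406  0.1736] F [ 0.2 -0.  -0.4] w 0.0851 t 14.5
[(array([371.64848485,   2.92121212]), array([ 0.64159508, -0.08093351,  0.052     ])), (array([ 36.10909091, 197.27474747]), array([0.43885399, 0.17374259, 0.052     ])), (array([276.62380038, 199.44721689]), array([ 0.4779666 , -0.04091659,  0.052     ]))]
276 199
```

View pics/w5c.png

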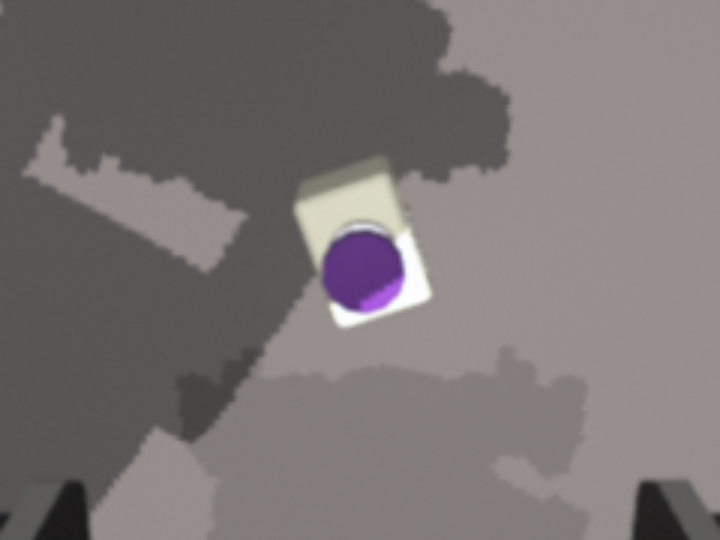

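Cart B's top-face corners are at about (295,205), (387,173), (432,297) and (342,328) in the crop, with the cap centred at (276,199) in the full image.

```bash
python3 -c "
from h import *
z=np.load('w5.npz'); c=cams.calibration('wrist'); c['extrinsics']=z['ext']
q=np.array([(295,205),(387,173),(432,297),(342,328)])/3+[156,109]
ctr,yaw,e=quad(c,q,.032); print(ctr,yaw,e)
mv(*ctr[:2],.1,yaw)
"
```

```text
[ 0.47796567 -0.04168986  0.032     ] -149.3260410605633 [0.0296 0.0421 0.0302 0.0425]
trans [0.0734, 0.0009, 0.0002] dr [-0.344, 0.003, 0.0] rows>=2.3 at [ 0.4782 -0.0407  0.1734] F [ 0.  -0.1  0.7] w 0.0856 t 14.55
```

```bash
python3 -m crank '{"hand":[0,0,0,0,0],"translation":[[0.01,0.001,0],[0.03,0.001,0],[0.05,0.001,0],[0.073,0.001,0],[0.073,0.001,0]],"dr":[[-0.12,0,0],[-0.24,0,0],[-0.344,0,0],[-0.344,0,0],[-0.344,0,0]]}'; python3 -m crank '{"hand":[0,0,0,0,0],"translation":[[0.02,0,0],[0.045,0,0],[0.07,0,0],[0.083,0,0],[0.083,0,0]],"dr":[[0,0,0],[0,0,0],[0,0,0],[0,0,0],[0,0,0]]}'; python3 -m crank '{"hand":[255,255,255,255,255],"translation":[[0,0,0],[0,0,0],[0,0,0],[0,0,0],[0,0,0]],"dr":[[0,0,0],[0,0,0],[0,0,0],[0,0,0],[0,0,0]]}';python3 -m crank '{"hand":[255,255,255,255,255],"translation":[[0,0,0],[0,0,0],[-0.02,0,0],[-0.06,0,0],[-0.1,0,0]],"dr":[[0,0,0],[0,0,0],[0,0,0],[0,0,0],[0,0,0]]}'; python3 -c "
from h import *
mv(.635,-.0064,.078,10.95)"
```

```text
time_s: 15.05
position: [0.4765, -0.0412, 0.098]
tool_rot: [[-0.009, 0.51, -0.86], [0.001, -0.86, -0.51], [-1.0, -0.006, 0.007]]
ft_force: [-0.1, -0.5, -0.2]
grip_width: 0.0854
time_s: 15.55
position: [0.477, -0.0414, 0.0166]
tool_rot: [[-0.006, 0.51, -0.86], [0.0, -0.86, -0.51], [-1.0, -0.003, 0.005]]
ft_force: [0.2, -0.0, 0.0]
grip_width: 0.0857
time_s: 16.05
position: [0.4772, -0.0412, 0.0182]
tool_rot: [[-0.002, 0.51, -0.86], [-0.001, -0.86, -0.51], [-1.0, -0.001, 0.002]]
ft_force: [-1.1, -0.2, 5.7]
grip_width: 0.031
time_s: 16.55
position: [0.4766, -0.0409, 0.1185]
tool_rot: [[-0.005, 0.51, -0.86], [0.0, -0.86, -0.51], [-1.0, -0.003, 0.004]]
ft_force: [0.7, -0.7, -1.6]
grip_width: 0.0306
trans [0.0396, 0.0513, -0.154] dr [0.345, 0.005, 0.002] rows>=3.3 at [ 0.4766 -0.0409  0.1185] F [ 0.7 -0.7 -1.6] w 0.0306 t 16.55
```

```bash
python3 -m crank '{"hand":[255,255,255,255,255],"translation":[[0,0.013,-0.039],[0,0.026,-0.078],[0,0.039,-0.117],[0,0.0513,-0.154],[0,0.0513,-0.154]],"dr":[[0.1,0.005,0],[0.2,0.005,0],[0.3,0.005,0],[0.345,0.005,0],[0.345,0.005,0]]}'; python3 -m crank '{"hand":[255,255,255,255,255],"translation":[[0.02,0,0],[0.04,0,0],[0.04,0,0],[0.04,0,0],[0.04,0,0]],"dr":[[0,0,0],[0,0,0],[0,0,0],[0,0,0],[0,0,0]]}'; python3 -c "
from h import *
mv(.635,-.0064,.038,10.95)
c,im,d=shot('wrist','w6.png'); np.savez('w6.npz',im=im,d=d,ext=c['extrinsics'])
z=sensors.observe()['position'][2]-.0182; print(z)
for ce,a,m in comps(purple(im),100): print('purple',ce.round(1),a,toz(c,[ce],z+.052)[0].round(4),toz(c,[ce],.062)[0].round(4))
"
```

```text
time_s: 17.05
position: [0.6389, -0.0057, 0.116]
tool_rot: [[0.003, 0.19, -0.982], [0.002, -0.982, -0.19], [-1.0, -0.001, -0.003]]
ft_force: [-0.8, -0.2, -1.7]
grip_width: 0.0309
time_s: 17.55
position: [0.6362, -0.0067, 0.078]
tool_rot: [[0.003, 0.19, -0.982], [0.001, -0.982, -0.19], [-1.0, -0.001, -0.003]]
ft_force: [-0.3, 1.1, -0.8]
grip_width: 0.0307
trans [0.04, -0.0005, 0.0012] dr [-0.0, -0.003, 0.001] rows>=0.8 at [ 0.6362 -0.0067  0.078 ] F [-0.3  1.1 -0.8] w 0.0307 t 17.55
0.059843560711491044
purple [404.1 262.9] 1309 [ 0.6684 -0.0512  0.1118] [ 0.6458 -0.0786  0.062 ]
purple [275.8 311.1] 2535 [ 0.6373 -0.0062  0.1118] [ 0.6004 -0.0132  0.062 ]
purple [ 11.1 411.8] 142 [0.5427 0.1181 0.1118] [0.4628 0.1678 0.062 ]
```

View pics/w6.png

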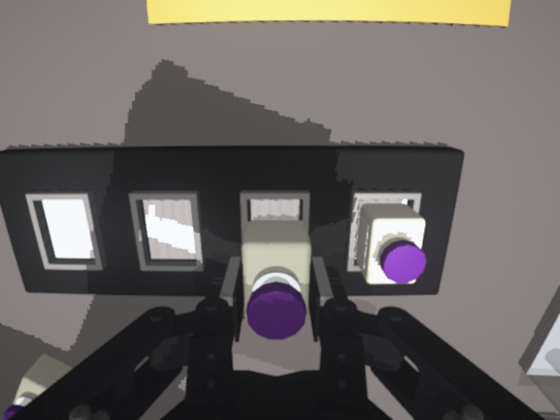

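Cart B is held over bay 3, and cart C stands in bay 4 with its cap at (404,263). Lowering now.

```bash
python3 -m crank '{"hand":[255,255,255,255,255],"translation":[[0.0,-0.0003,0.0017],[0.01,-0.0003,0.0017],[0.02,-0.0003,0.0017],[0.031,-0.0003,0.0017],[0.031,-0.0003,0.0017]],"dr":[[0,0,0],[0,0,0],[0,0,0],[0,0,0],[0,0,0]]}'; python3 -m crank '{"hand":[255,255,255,255,255],"translation":[[0.003,0,0],[0.006,0,0],[0.009,0,0],[0.009,0,0],[0.009,0,0]],"dr":[[0,0,0],[0,0,0],[0,0,0],[0,0,0],[0,0,0]]}'
```

```text
time_s: 18.1
position: [0.633, -0.0063, 0.0433]
tool_rot: [[-0.003, 0.19, -0.982], [0.002, -0.982, -0.19], [-1.0, -0.003, 0.003]]
ft_force: [0.1, 0.0, -0.8]
grip_width: 0.0308
time_s: 18.6
position: [0.6344, -0.0065, 0.0382]
tool_rot: [[0.002, 0.19, -0.982], [0.001, -0.982, -0.19], [-1.0, -0.001, -0.003]]
ft_force: [-3.0, 0.3, 8.4]
grip_width: 0.031
```

Seated. Release it, then press the cap.

```bash
python3 -m crank '{"hand":[100,100,100,100,100],"translation":[[0,0,0],[0,0,0],[0,0,0],[-0.03,0,0],[-0.062,0,0]],"dr":[[0,0,0],[0,0,0],[0,0,0],[0,0,0],[0,0,0]]}'; python3 -m crank '{"hand":[255,255,255,255,255],"translation":[[0,0,0],[0,0,0],[0,0,0],[0,0,0],[0,0,0]],"dr":[[0,0,0],[0,0,0],[0,0,0],[0,0,0],[0,0,0]]}'; python3 -c "
from h import *
mv(.635,-.0065,.068,10.95)"
```

```text
time_s: 19.1
position: [0.6335, -0.0065, 0.0984]
tool_rot: [[-0.002, 0.19, -0.982], [0.002, -0.982, -0.19], [-1.0, -0.002, 0.001]]
ft_force: [-0.4, 0.2, -0.0]
grip_width: 0.0516
time_s: 19.6
position: [0.6338, -0.0065, 0.0978]
tool_rot: [[-0.001, 0.19, -0.982], [0.002, -0.982, -0.19], [-1.0, -0.002, 0.0]]
ft_force: [0.3, -0.3, -0.6]
grip_width: -0.0001
trans [0.0298, 0.0003, -0.0012] dr [-0.0, 0.0, 0.002] rows>=0.6 at [ 0.6338 -0.0065  0.0978] F [ 0.3 -0.3 -0.6] w -0.0001 t 19.6
```

```bash
python3 -m crank '{"hand":[255,255,255,255,255],"translation":[[0.015,0,-0.001],[0.022,0,-0.001],[0.026,0,-0.001],[0.029,0,-0.001],[0.031,0,-0.001]],"dr":[[0,0,0],[0,0,0],[0,0,0],[0,0,0],[0,0,0]]}'; python3 -m crank '{"hand":[255,255,255],"translation":[[0.001,0,0],[0.003,0,0],[0.003,0,0]],"dr":[[0,0,0],[0,0,0],[0,0,0]]}'; python3 -m crank '{"hand":[255,255,255],"translation":[[0.001,0,0],[0.002,0,0],[0.002,0,0]],"dr":[[0,0,0],[0,0,0],[0,0,0]]}'
```

```text
time_s: 20.1
position: [0.6348, -0.0063, 0.0681]
tool_rot: [[0.0, 0.19, -0.982], [0.002, -0.982, -0.19], [-1.0, -0.002, -0.001]]
ft_force: [-3.0, -0.9, 5.6]
grip_width: -0.0003
time_s: 20.4
position: [0.6348, -0.0063, 0.066]
tool_rot: [[0.001, 0.19, -0.982], [0.001, -0.982, -0.19], [-1.0, -0.001, -0.001]]
ft_force: [-5.3, 0.2, 11.6]
grip_width: -0.0003
time_s: 20.7
position: [0.6349, -0.0063, 0.0659]
tool_rot: [[0.002, 0.19, -0.982], [0.001, -0.982, -0.19], [-1.0, -0.0, -0.002]]
ft_force: [-9.9, 1.4, 23.0]
grip_width: -0.0001
```

Home (0.066, 23 N). Next is cart A at about (0.439, 0.172).

```bash
python3 -m crank '{"hand":[255,255,0,0,0],"translation":[[-0.02,0,0],[-0.06,0,0],[-0.1,-0.02,0.02],[-0.11,-0.05,0.05],[-0.11,-0.08,0.08]],"dr":[[0,0,0],[0,0,0],[0,0,0],[0,0,0],[0,0,0]]}'; python3 -c "
from h import *
mv(.439,.172,.17,11)"
```

```text
time_s: 21.2
position: [0.541, 0.0573, 0.1747]
tool_rot: [[0.005, 0.189, -0.982], [0.001, -0.982, -0.189], [-1.0, -0.0, -0.005]]
ft_force: [0.6, 0.0, 0.1]
grip_width: 0.0432
trans [0.0043, -0.1319, 0.0785] dr [-0.002, -0.005, 0.0] rows>=3.1 at [0.541  0.0573 0.1747] F [0.6 0.  0.1] w 0.0432 t 21.2
```

```bash
python3 -m crank '{"hand":[0,0,0,0,0],"translation":[[0,-0.04,0.024],[0,-0.08,0.048],[0,-0.12,0.072],[0,-0.135,0.08],[0,-0.135,0.08]],"dr":[[0,-0.005,0],[0,-0.005,0],[0,-0.005,0],[0,-0.005,0],[0,-0.005,0]]}'; python3 -c "
from h import *
mv(.439,.172,.1,11)
c,im,d=shot('wrist','w7.png'); np.savez('w7.npz',im=im,d=d,ext=c['extrinsics'])
o=cart(c,im); print([(o[0],o[2]) for o in o])
n=[k for k in o if np.hypot(*(k[2][:2]-[.439,.172]))<.06]
u,v=n[0][0].astype(int); print(u,v)
cv2.imwrite('pics/w7c.png',cv2.resize(im[max(v-90,0):v+90,max(u-120,0):u+120],None,fx=3,fy=3))
"
```

```text
time_s: 21.7
position: [0.4356, 0.1758, 0.1732]
tool_rot: [[-0.004, 0.193, -0.981], [0.001, -0.981, -0.193], [-1.0, -0.002, 0.004]]
ft_force: [0.5, -0.2, -0.0]
grip_width: 0.0853
trans [0.0732, 0.0045, -0.0028] dr [0.002, 0.004, 0.002] rows>=1.5 at [0.4356 0.1758 0.1732] F [ 0.5 -0.2 -0. ] w 0.0853 t 21.7
[(array([554.51533742,   7.14723926]), array([ 0.63316119, -0.00744926,  0.052     ])), (array([280.44676806, 195.6121673 ]), array([0.43940336, 0.17311264, 0.052     ]))]
280 195
```

View pics/w7c.png

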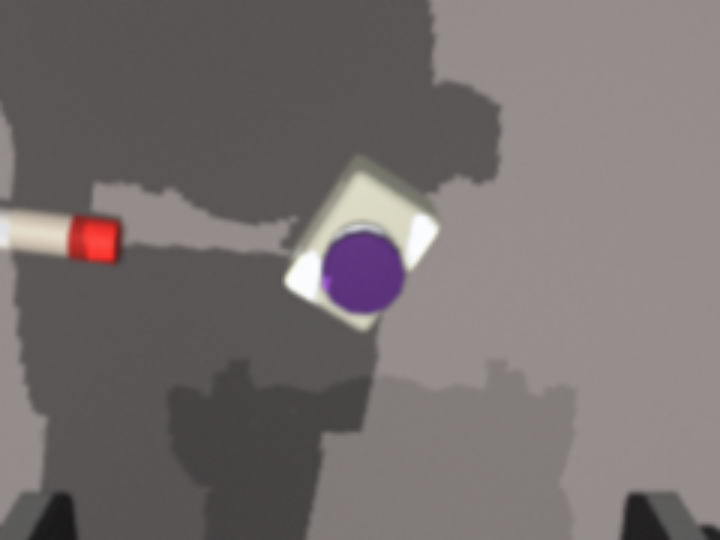

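Cart A's corners in the crop are (360,171), (440,230), (365,330) and (285,281). The swab's end at (122,240) leaves enough room for the fingers.

```bash
python3 -c "
from h import *
z=np.load('w7.npz'); c=cams.calibration('wrist'); c['extrinsics']=z['ext']
q=np.array([(360,171),(440,230),(365,330),(285,281)])/3+[160,105]
ctr,yaw,e=quad(c,q,.032); print(ctr,yaw,e)
mv(*ctr[:2],.1,yaw); print(sensors.observe()['q'])
"
```

```text
[0.43904273 0.172554   0.032     ] 156.72866706848387 [0.0305 0.0398 0.0298 0.0416]
trans [0.0731, 0.0027, -0.0019] dr [0.599, 0.003, 0.0] rows>=4.0 at [0.4369 0.1748 0.1732] F [ 0.1 -0.6 -0.7] w 0.0855 t 21.75
[7.30895437e+00 1.72069442e+01 9.19673591e+01 6.38738964e-02
 7.10129234e+01 8.62498692e+01]
```

```bash
python3 -m crank '{"hand":[0,0,0,0,0],"translation":[[0.01,0.003,-0.002],[0.03,0.003,-0.002],[0.05,0.003,-0.002],[0.073,0.003,-0.002],[0.073,0.003,-0.002]],"dr":[[0.145,0,0],[0.29,0,0],[0.435,0,0],[0.58,0,0],[0.6,0,0]]}'; python3 -m crank '{"hand":[0,0,0,0,0],"translation":[[0.02,0,0],[0.045,0,0],[0.07,0,0],[0.083,0,0],[0.083,0,0]],"dr":[[0,0,0],[0,0,0],[0,0,0],[0,0,0],[0,0,0]]}'; python3 -c "
from h import *
mv(.439,.1725,.018,-23.3)"
```

```text
time_s: 22.25
position: [0.439, 0.1706, 0.0977]
tool_rot: [[-0.009, -0.401, -0.916], [-0.0, -0.916, 0.401], [-1.0, 0.004, 0.008]]
ft_force: [-0.2, 0.4, 0.4]
grip_width: 0.0851
time_s: 22.75
position: [0.4394, 0.1712, 0.0163]
tool_rot: [[-0.006, -0.396, -0.918], [0.0, -0.918, 0.396], [-1.0, 0.002, 0.005]]
ft_force: [0.4, 0.2, 0.0]
grip_width: 0.0856
trans [-0.0017, -0.001, 0.0009] dr [-0.001, 0.005, -0.002] rows>=0.0 at [0.4394 0.1712 0.0163] F [0.4 0.2 0. ] w 0.0856 t 22.75
```

```bash
python3 -m crank '{"hand":[255,255,255,255,255],"translation":[[0,0,0],[0,0,0],[0,0,0],[0,0,0],[0,0,0]],"dr":[[0,0,0],[0,0,0],[0,0,0],[0,0,0],[0,0,0]]}';python3 -m crank '{"hand":[255,255,255,255,255],"translation":[[0,0,0],[0,0,0],[-0.02,0,0],[-0.06,0,0],[-0.1,0,0]],"dr":[[0,0,0],[0,0,0],[0,0,0],[0,0,0],[0,0,0]]}'; python3 -c "
from h import *
mv(.6213,.0642,.118,10.95)"
```

```text
time_s: 23.25
position: [0.4395, 0.1718, 0.0177]
tool_rot: [[-0.002, -0.397, -0.918], [0.001, -0.918, 0.397], [-1.0, 0.0, 0.003]]
ft_force: [-1.2, -1.4, 6.9]
grip_width: 0.0309
time_s: 23.75
position: [0.4389, 0.1717, 0.118]
tool_rot: [[-0.005, -0.398, -0.918], [0.0, -0.918, 0.398], [-1.0, 0.002, 0.005]]
ft_force: [0.3, 0.3, -0.9]
grip_width: 0.0307
trans [-0.001, 0.0261, -0.2101] dr [-0.6, 0.006, -0.0] rows>=4.2 at [0.4389 0.1717 0.118 ] F [ 0.3  0.3 -0.9] w 0.0307 t 23.75
```

```bash
python3 -m crank '{"hand":[255,255,255,255,255],"translation":[[0,0.005,-0.043],[0,0.01,-0.086],[0,0.015,-0.129],[0,0.021,-0.172],[0,0.026,-0.21]],"dr":[[-0.14,0.005,0],[-0.28,0.005,0],[-0.42,0.005,0],[-0.56,0.005,0],[-0.6,0.005,0]]}'; python3 -m crank '{"hand":[255,255,255,255,255],"translation":[[0.02,0,0],[0.04,0,0],[0.04,0,0],[0.04,0,0],[0.04,0,0]],"dr":[[0,0,0],[0,0,0],[0,0,0],[0,0,0],[0,0,0]]}'; python3 -c "
from h import *
mv(.6213,.0642,.0375,10.95)
c,im,d=shot('wrist','w8.png'); np.savez('w8.npz',im=im,d=d,ext=c['extrinsics'])
z=sensors.observe()['position'][2]-.0177; print(z)
for ce,a,m in comps(purple(im),100): print('purple',ce.round(1),a,toz(c,[ce],z+.052)[0].round(4),toz(c,[ce],.064)[0].round(4))
"
```

```text
time_s: 24.25
position: [0.6231, 0.063, 0.1161]
tool_rot: [[0.001, 0.194, -0.981], [0.0, -0.981, -0.194], [-1.0, 0.0, -0.001]]
ft_force: [-0.1, 0.0, -0.5]
grip_width: 0.0312
time_s: 24.75
position: [0.6223, 0.0645, 0.0774]
tool_rot: [[0.003, 0.19, -0.982], [-0.0, -0.982, -0.19], [-1.0, 0.001, -0.003]]
ft_force: [-0.1, -0.2, -1.2]
grip_width: 0.0305
trans [0.0399, 0.0, 0.0011] dr [0.0, -0.003, -0.001] rows>=0.8 at [0.6223 0.0645 0.0774] F [-0.1 -0.2 -1.2] w 0.0305 t 24.75
0.05965905600289181
purple [529.1 254.5] 1167 [ 0.6672 -0.03    0.1117] [ 0.6511 -0.0783  0.064 ]
purple [406.3 260. ] 1309 [0.656  0.0198 0.1117] [ 0.6349 -0.0067  0.064 ]
purple [275.8 314.3] 2489 [0.6221 0.0647 0.1117] [0.5862 0.0579 0.064 ]
```

View pics/w8.png

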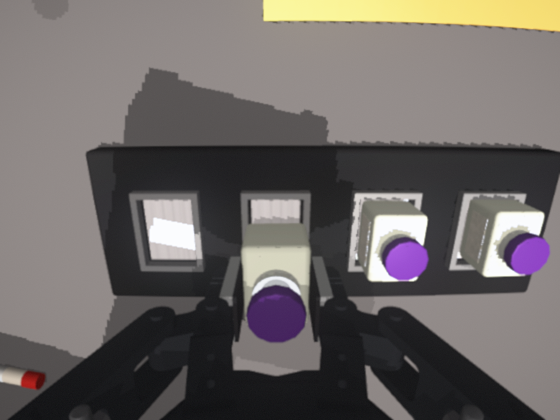

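Carts in bays 3 and 4 are well seated, and cart A is lined up over bay 2. I'll lower it, release it and close the fingers.

```bash
python3 -m crank '{"hand":[255,255,255,255,255],"translation":[[0.0,0,0.0005],[0.01,0,0.0005],[0.02,0,0.0005],[0.031,0,0.0005],[0.031,0,0.0005]],"dr":[[0,0,0],[0,0,0],[0,0,0],[0,0,0],[0,0,0]]}'; python3 -m crank '{"hand":[255,255,255,255,255],"translation":[[0.003,0,0],[0.006,0,0],[0.009,0,0],[0.009,0,0],[0.009,0,0]],"dr":[[0,0,0],[0,0,0],[0,0,0],[0,0,0],[0,0,0]]}'
```

```text
time_s: 25.3
position: [0.6205, 0.0643, 0.0428]
tool_rot: [[-0.002, 0.19, -0.982], [0.0, -0.982, -0.19], [-1.0, -0.001, 0.002]]
ft_force: [-0.9, -0.4, -1.6]
grip_width: 0.0306
time_s: 25.8
position: [0.6215, 0.0642, 0.0377]
tool_rot: [[0.002, 0.19, -0.982], [-0.0, -0.982, -0.19], [-1.0, 0.001, -0.002]]
ft_force: [-4.2, -0.3, 11.1]
grip_width: 0.0306
```

```bash
python3 -m crank '{"hand":[100,100,100,100,100],"translation":[[0,0,0],[0,0,0],[0,0,0],[-0.03,0,0],[-0.062,0,0]],"dr":[[0,0,0],[0,0,0],[0,0,0],[0,0,0],[0,0,0]]}'; python3 -m crank '{"hand":[255,255,255,255,255],"translation":[[0,0,0],[0,0,0],[0,0,0],[0,0,0],[0,0,0]],"dr":[[0,0,0],[0,0,0],[0,0,0],[0,0,0],[0,0,0]]}'; python3 -m crank '{"hand":[255,255,255,255,255],"translation":[[0.015,0,-0.001],[0.022,0,-0.001],[0.026,0,-0.001],[0.029,0,-0.001],[0.031,0,-0.001]],"dr":[[0,0,0],[0,0,0],[0,0,0],[0,0,0],[0,0,0]]}'; python3 -m crank '{"hand":[255,255,255],"translation":[[0.001,0,0],[0.003,0,0],[0.003,0,0]],"dr":[[0,0,0],[0,0,0],[0,0,0]]}'; python3 -m crank '{"hand":[255,255,255],"translation":[[0.001,0,0],[0.002,0,0],[0.002,0,0]],"dr":[[0,0,0],[0,0,0],[0,0,0]]}'
```

```text
time_s: 26.3
position: [0.6207, 0.0642, 0.0977]
tool_rot: [[-0.002, 0.19, -0.982], [0.0, -0.982, -0.19], [-1.0, -0.001, 0.002]]
ft_force: [-0.2, 0.2, -0.1]
grip_width: 0.0521
time_s: 26.8
position: [0.6209, 0.0642, 0.0971]
tool_rot: [[-0.001, 0.19, -0.982], [0.0, -0.982, -0.19], [-1.0, -0.0, 0.001]]
ft_force: [-0.1, 0.0, 0.1]
grip_width: 0.0003
time_s: 27.3
position: [0.622, 0.0645, 0.0674]
tool_rot: [[0.0, 0.19, -0.982], [0.0, -0.982, -0.19], [-1.0, -0.0, -0.0]]
ft_force: [-3.2, -0.3, 5.6]
grip_width: 0.0001
time_s: 27.6
position: [0.6221, 0.0644, 0.066]
tool_rot: [[0.002, 0.19, -0.982], [-0.0, -0.982, -0.19], [-1.0, 0.0, -0.001]]
ft_force: [-6.7, 0.4, 14.9]
grip_width: 0.0003
time_s: 27.9
position: [0.6223, 0.0644, 0.0659]
tool_rot: [[0.003, 0.19, -0.982], [-0.0, -0.982, -0.19], [-1.0, 0.001, -0.003]]
ft_force: [-11.3, -0.3, 27.6]
grip_width: -0.0001
```

Cap home (27 N at 0.066). Lift, check the scene, and go look at the timer.

```bash
python3 -m crank '{"hand":[255,255,0,0,0],"translation":[[-0.03,0,0],[-0.07,0,0],[-0.11,-0.03,0.02],[-0.13,-0.07,0.03],[-0.14,-0.11,0.03]],"dr":[[0,0,0],[0,0,0],[0,0,0],[0,0,0],[0,0,0]]}';python3 -m crank '{"hand":[0,0,0,0,0],"translation":[[0,-0.04,0],[0,-0.08,0],[0,-0.12,0],[0,-0.13,0],[0,-0.13,0]],"dr":[[0,0,0],[0,0,0],[0,0,0],[0,0,0],[0,0,0]]}'; python3 -c "
from h import *
mv(.575,.364,.15,11)
c,im,d=shot('wrist','w9.png'); np.savez('w9.npz',im=im,d=d,ext=c['extrinsics'])
c,im,d=shot('top','top1.png')
for ce,a,m in comps(purple(im),15): print('purple',ce.round(1),a,toz(c,[ce],.064)[0].round(3))
"
```

```text
time_s: 28.4
position: [0.5712, 0.1676, 0.2051]
tool_rot: [[0.005, 0.189, -0.982], [0.001, -0.982, -0.189], [-1.0, 0.0, -0.005]]
ft_force: [0.3, -0.2, 0.3]
grip_width: 0.0428
time_s: 28.9
position: [0.5467, 0.2955, 0.2018]
tool_rot: [[0.001, 0.192, -0.981], [-0.0, -0.981, -0.192], [-1.0, 0.0, -0.001]]
ft_force: [0.2, -0.2, 0.3]
grip_width: 0.0852
trans [0.0518, -0.0619, -0.0409] dr [0.001, -0.001, -0.0] rows>=1.8 at [0.5467 0.2955 0.2018] F [ 0.2 -0.2  0.3] w 0.0852 t 28.9
purple [318.9 178.8] 66 [ 0.65  -0.08   0.064]
purple [287.2 184.8] 64 [ 0.634 -0.009  0.064]
purple [255.9 190.2] 67 [0.62  0.061 0.064]
purple [450.1 283.4] 79 [ 0.423 -0.366  0.064]
```

View pics/w9.png

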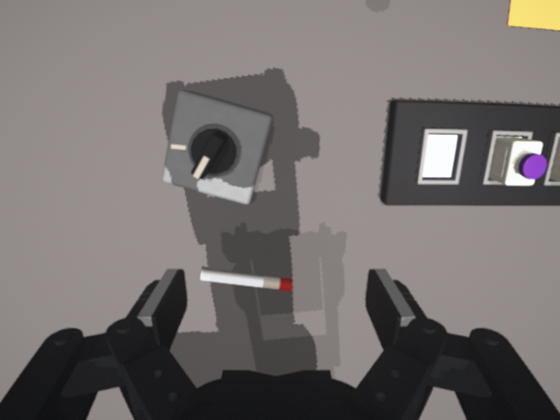

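The timer is at (215,148). Its tick is on the left at (178,147), and the pointer end of the bar is toward (193,177). I'll go above it and take one close look.

```bash
python3 -c "
from h import *
z=np.load('w9.npz'); c=cams.calibration('wrist'); c['extrinsics']=z['ext']
ctr,yaw,e=quad(c,[(181,90),(272,116),(251,203),(164,183)],.045); print(ctr,yaw,e)
k=toz(c,[(211,154)],.078)[0]; print(k); t=toz(c,[(178,147)],.045)[0]; print('tick ang',np.degrees(np.arctan2(*(t-ctr)[[1,0]])))
p=toz(c,[(196,177),(228,133)],.08); print('ptr',np.degrees(np.arctan2(*(p[0]-p[1])[[1,0]])), p, np.linalg.norm(p[0]-p[1]))
mv(ctr[0],ctr[1],.19,11)"
```

```text
[0.57318303 0.35769369 0.045     ] 176.00693575356473 [0.0847 0.0859 0.0871 0.0893]
[0.57491974 0.35687133 0.078     ]
tick ang 96.5052802002004
ptr 152.6859468616134 [[0.55336474 0.36662927 0.08      ]
 [0.59503892 0.34510668 0.08      ]] 0.04690372633353506
trans [0.0119, -0.0583, -0.0374] dr [-0.002, -0.001, -0.001] rows>=1.4 at [0.5475 0.2934 0.2019] F [ 0.6 -1.2  0.4] w 0.0855 t 29.0
```

```bash
python3 -m crank '{"hand":[0,0,0,0,0],"translation":[[0.005,-0.03,-0.018],[0.012,-0.058,-0.037],[0.012,-0.058,-0.037],[0.012,-0.058,-0.037],[0.012,-0.058,-0.037]],"dr":[[0,0,0],[0,0,0],[0,0,0],[0,0,0],[0,0,0]]}'; python3 -c "
from h import *
mv(.573,.3577,.15,11)
c,im,d=shot('wrist','w10.png'); np.savez('w10.npz',im=im,d=d,ext=c['extrinsics'])
u,v=proj(c,[(.5735,.3577,.07)])[0].astype(int); print(u,v)
cv2.imwrite('pics/w10c.png',cv2.resize(im[max(v-90,0):v+90,max(u-120,0):u+120],None,fx=3.3,fy=3.3))
"
```

```text
time_s: 29.5
position: [0.5729, 0.3568, 0.1903]
tool_rot: [[0.001, 0.188, -0.982], [-0.0, -0.982, -0.188], [-1.0, 0.0, -0.001]]
ft_force: [0.6, -0.1, -0.4]
grip_width: 0.0852
trans [0.0403, -0.0009, -0.0002] dr [-0.003, -0.001, -0.0] rows>=0.8 at [0.5729 0.3568 0.1903] F [ 0.6 -0.1 -0.4] w 0.0852 t 29.5
275 199
```

View pics/w10c.png

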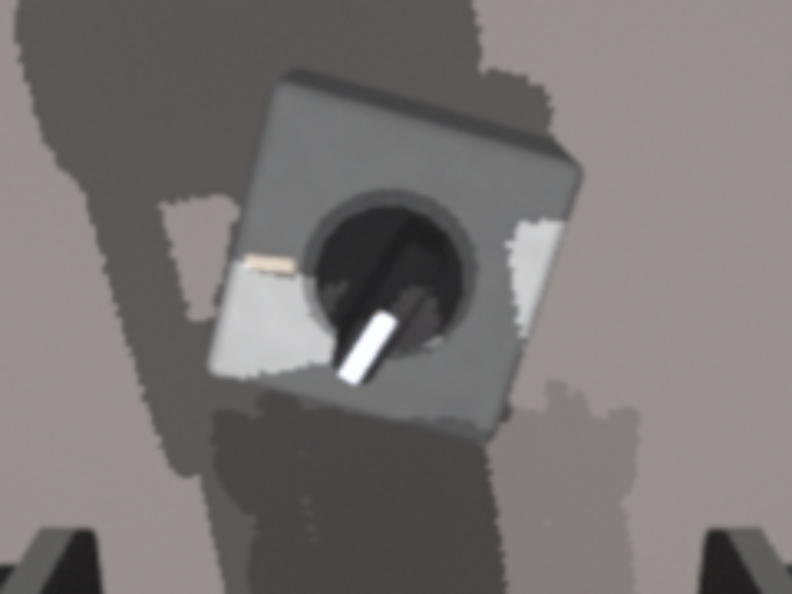

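The pointer line runs from (387,315) out to (350,380) in the crop, the tick is at (270,264), and the box corners are at about (285,80), (580,170), (490,438) and (212,370).

```bash
python3 -c "
from h import *
z=np.load('w10.npz'); c=cams.calibration('wrist'); c['extrinsics']=z['ext']
f=lambda q: np.array(q)/3.3+[155,109]
A=lambda v: np.degrees(np.arctan2(v[1],v[0]))
ctr,yaw,e=quad(c,f([(285,80),(580,170),(490,438),(212,370)]),.045); print(ctr,yaw,e)
fl=toz(c,f([(391,273)]),.05)[0]; print('flange',fl)
t=toz(c,f([(270,264)]),.045)[0]; print('tick',A(t-ctr),A(t-fl))
p=toz(c,f([(350,380),(387,315)]),.081); a=A(p[0]-p[1]); print('ptr',a,p,np.linalg.norm(p[0]-p[1]))
u=(p[0]-p[1])/np.linalg.norm(p[0]-p[1]); print('axis est',p[0]-u*.0195)
print('jaw yaw (bar long dir)',a-180)
mv(ctr[0],ctr[1],.10,a); print(np.round(sensors.observe()['q'],1))
"
```

```text
[0.57333883 0.35936058 0.045     ] 174.8830618793881 [0.0843 0.0843 0.0853 0.0872]
flange [0.57410963 0.35965627 0.05      ]
tick 97.42079785453231 98.75623020943273
ptr 162.25106850241335 [[0.55278804 0.36615037 0.081     ]
 [0.57193878 0.36002057 0.081     ]] 0.02010784303933484
axis est [0.57135987 0.36020586 0.081     ]
jaw yaw (bar long dir) -17.748931497586653
trans [0.0905, -0.0024, -0.0008] dr [0.499, -0.001, 0.0] rows>=3.4 at [0.5729 0.3569 0.1905] F [0.3 0.3 0.2] w 0.0855 t 29.55
[ 21.9  36.2  55.8  -0.   87.9 101.1]
```

The pointer is at about 162° and the tick at about 97.5°, so the turn is about 65° clockwise. The last joint would run out of range that way, so I'll use the half-turned grasp by rotating back 2.64 rad.

```bash
python3 -m crank '{"hand":[0,0,0,0,0],"translation":[[0,0,0],[0,0,0],[0,0,0],[0,0,0],[0,0,0]],"dr":[[-0.14,0,0],[-0.28,0,0],[-0.42,0,0],[-0.56,0,0],[-0.7,0,0]]}';python3 -m crank '{"hand":[0,0,0,0,0],"translation":[[0,0,0],[0,0,0],[0,0,0],[0,0,0],[0,0,0]],"dr":[[-0.14,0,0],[-0.28,0,0],[-0.42,0,0],[-0.56,0,0],[-0.7,0,0]]}';python3 -m crank '{"hand":[0,0,0,0,0],"translation":[[0,0,0],[0,0,0],[0,0,0],[0,0,0],[0,0,0]],"dr":[[-0.14,0,0],[-0.28,0,0],[-0.42,0,0],[-0.56,0,0],[-0.7,0,0]]}';python3 -m crank '{"hand":[0,0,0,0,0],"translation":[[0,0,0],[0,0,0],[0,0,0],[0,0,0],[0,0,0]],"dr":[[-0.14,0,0],[-0.28,0,0],[-0.42,0,0],[-0.54,0,0],[-0.54,0,0]]}'; python3 -c "
from h import *
mv(.573,.3597,.11,-17.75); print(np.round(sensors.observe()['q'],1))
c,im,d=shot('wrist','w11.png'); np.savez('w11.npz',im=im,d=d,ext=c['extrinsics'])
u,v=proj(c,[(.573,.3597,.07)])[0].astype(int); print(u,v)
cv2.imwrite('pics/w11c.png',cv2.resize(im[max(v-90,0):v+90,max(u-120,0):u+120],None,fx=3.3,fy=3.3))
"
```

```text
time_s: 30.05
position: [0.5727, 0.3572, 0.1907]
tool_rot: [[0.001, 0.78, -0.625], [0.0, -0.625, -0.78], [-1.0, 0.001, -0.001]]
ft_force: [-0.1, -0.4, 0.8]
grip_width: 0.0852
time_s: 30.55
position: [0.5727, 0.3572, 0.1907]
tool_rot: [[0.001, 1.0, 0.025], [0.0, 0.025, -1.0], [-1.0, 0.001, -0.0]]
ft_force: [-0.1, -0.2, -0.4]
grip_width: 0.0853
time_s: 31.05
position: [0.5727, 0.3572, 0.1907]
tool_rot: [[0.001, 0.749, 0.663], [0.0, 0.663, -0.749], [-1.0, 0.001, 0.001]]
ft_force: [0.2, -0.5, 0.2]
grip_width: 0.0855
time_s: 31.55
position: [0.5726, 0.3574, 0.1906]
tool_rot: [[0.001, 0.306, 0.952], [0.0, 0.952, -0.306], [-1.0, 0.001, 0.001]]
ft_force: [-0.5, 0.2, -0.3]
grip_width: 0.0853
trans [0.0807, 0.0023, -0.0005] dr [-0.001, 0.001, -0.001] rows>=1.6 at [0.5726 0.3574 0.1906] F [-0.5  0.2 -0.3] w 0.0853 t 31.55
[ 21.9  36.2  55.8  -0.   87.9 -50.2]
277 198
```

View pics/w11c.png

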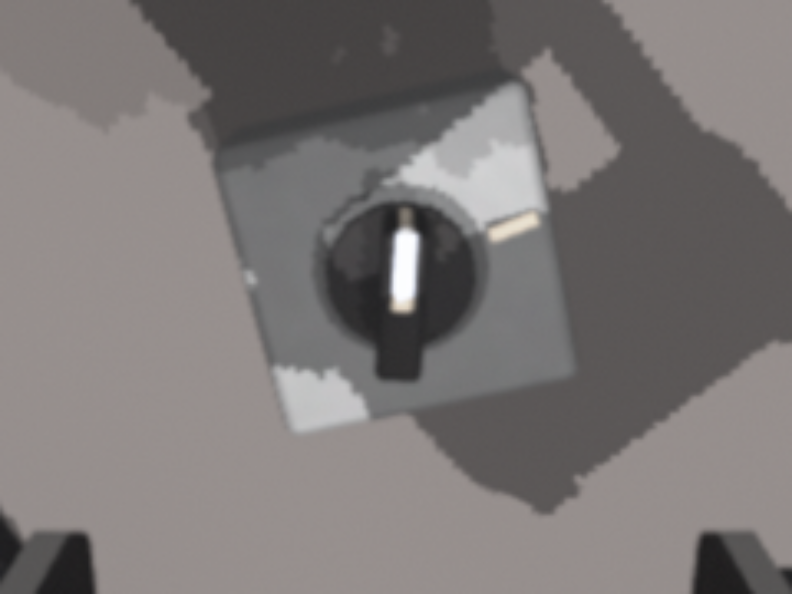

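The bar now runs from (405,207), the pointer end, to (399,380) in the crop, with the tick at (514,226).

```bash
python3 -c "
from h import *
z=np.load('w11.npz'); c=cams.calibration('wrist'); c['extrinsics']=z['ext']
f=lambda q: np.array(q)/3.3+[277-120,198-90]
A=lambda v: np.degrees(np.arctan2(v[1],v[0]))
p=toz(c,f([(405,215),(399,372)]),.081); print(p,A(p[0]-p[1]),p.mean(0),np.linalg.norm(p[0]-p[1]))
ctr,yaw,e=quad(c,f([(217,155),(522,85),(575,374),(294,431)]),.045); print(ctr,yaw,e)
fl=toz(c,f([(403,270)]),.05)[0]; t=toz(c,f([(514,226)]),.045)[0]; print(fl,A(t-ctr),A(t-fl))
mv(p.mean(0)[0],p.mean(0)[1],.11,A(p[0]-p[1]))
"
```

```text
[[0.5496241  0.36858833 0.081     ]
 [0.58845165 0.35462524 0.081     ]] 160.22048588006754 [0.56903788 0.36160679 0.081     ] 0.04126192801189722
[0.57198979 0.3611208  0.045     ] -5.146240187357066 [0.0853 0.0858 0.0854 0.0852]
[0.57135973 0.3615308  0.05      ] 93.27274814434634 92.22807172629396
trans [0.0805, 0.0027, -0.0048] dr [0.031, 0.001, -0.001] rows>=1.6 at [0.5727 0.3575 0.1906] F [-0.1 -1.  -0.3] w 0.0853 t 31.6
```

```bash
python3 -m crank '{"hand":[0,0,0,0,0],"translation":[[0.02,0.0026,-0.0016],[0.05,0.0026,-0.0016],[0.08,0.0026,-0.0016],[0.1,0.0026,-0.0016],[0.1,0.0026,-0.0016]],"dr":[[0.015,0,0],[0.015,0,0],[0.015,0,0],[0.015,0,0],[0.015,0,0]]}';python3 -m crank '{"hand":[0,0,0,0,0],"translation":[[0.01,0,0],[0.02,0,0],[0.03,0,0],[0.0325,0,0],[0.0325,0,0]],"dr":[[0,0,0],[0,0,0],[0,0,0],[0,0,0],[0,0,0]]}'; python3 -m crank '{"hand":[255,255,255,255,255],"translation":[[0,0,0],[0,0,0],[0,0,0],[0,0,0],[0,0,0]],"dr":[[0,0,0],[0,0,0],[0,0,0],[0,0,0],[0,0,0]]}' 60;python3 -m crank '{"hand":[255,255,255],"translation":[[0,0,0],[0,0,0],[0,0,0]],"dr":[[0,0,0],[0,0,0],[0,0,0]]}'
```

```text
time_s: 32.1
position: [0.5707, 0.3603, 0.0873]
tool_rot: [[-0.004, 0.323, 0.946], [-0.002, 0.946, -0.323], [-1.0, -0.003, -0.003]]
ft_force: [-0.4, -0.5, 1.0]
grip_width: 0.0854
time_s: 32.6
position: [0.5718, 0.3613, 0.0571]
tool_rot: [[0.0, 0.32, 0.947], [-0.0, 0.947, -0.32], [-1.0, -0.0, 0.0]]
ft_force: [-0.1, 0.8, 0.2]
grip_width: 0.0854
time_s: 33.1
position: [0.5719, 0.3609, 0.0577]
tool_rot: [[0.001, 0.32, 0.947], [-0.001, 0.947, -0.32], [-1.0, -0.001, 0.001]]
ft_force: [-3.0, -22.2, 11.3]
grip_width: 0.0123
time_s: 33.4
position: [0.5717, 0.3602, 0.0579]
tool_rot: [[0.0, 0.32, 0.947], [-0.002, 0.947, -0.32], [-1.0, -0.002, 0.001]]
ft_force: [-1.6, -5.8, 3.5]
grip_width: 0.0106
```

```bash
python3 -m crank '{"hand":[255,255,255,255,255],"translation":[[-0.004,0,0],[-0.008,0,0],[-0.011,0,0],[-0.0125,0,0],[-0.0125,0,0]],"dr":[[0,0,0],[0,0,0],[0,0,0],[0,0,0],[0,0,0]]}';python3 -m crank '{"hand":[255,255],"translation":[[0,0,0],[0,0,0]],"dr":[[0,0,0],[0,0,0]]}'
```

```text
time_s: 33.9
position: [0.5717, 0.3602, 0.0698]
tool_rot: [[-0.0, 0.321, 0.947], [-0.002, 0.947, -0.321], [-1.0, -0.002, 0.0]]
ft_force: [0.2, -6.8, -1.2]
grip_width: 0.0106
time_s: 34.1
position: [0.5717, 0.3602, 0.0698]
tool_rot: [[-0.0, 0.32, 0.947], [-0.002, 0.947, -0.32], [-1.0, -0.002, 0.0]]
ft_force: [0.5, -5.7, -1.0]
grip_width: 0.0107
```

```bash
cat > fl.py <<'E'
from h import *
for n in('wrist','scene'):
    c,im,d=shot(n)
    v,u=np.mgrid[0:420,0:560]; o,r=ray(c,np.c_[u.ravel(),v.ravel()]); P=o+r*(d.ravel()[:,None]/(r@np.array(c['extrinsics'])[:3,2])[:,None])
    rr=np.hypot(P[:,0]-.5717,P[:,1]-.3605); m=(rr<.02)&(d.ravel()>0)&(P[:,2]>.03)&(P[:,2]<.1)
    print(n,np.histogram(P[m,2],bins=np.arange(.04,.1,.004)))
E
python3 fl.py
```

```text
wrist (array([   0,  542,    0,    0,    9,   88, 1008,   60,  127,  229,  286,
        320,  451, 2108]), array([0.04 , 0.044, 0.048, 0.052, 0.056, 0.06 , 0.064, 0.068, 0.072,
       0.076, 0.08 , 0.084, 0.088, 0.092, 0.096]))
scene (array([ 4, 93,  6,  0,  4, 27, 53,  8, 17, 23, 24, 24, 33, 60]), array([0.04 , 0.044, 0.048, 0.052, 0.056, 0.06 , 0.064, 0.068, 0.072,
       0.076, 0.08 , 0.084, 0.088, 0.092, 0.096]))
```

Depth puts the flange at about 0.065 m, so the knob is fully out. Now the turn, 1.15 rad clockwise.

```bash
python3 -m crank '{"hand":[255,255,255,255,255],"translation":[[0,0,0],[0,0,0],[0,0,0],[0,0,0],[0,0,0]],"dr":[[0.12,0,0],[0.24,0,0],[0.36,0,0],[0.48,0,0],[0.6,0,0]]}';python3 -m crank '{"hand":[255,255,255,255,255],"translation":[[0,0,0],[0,0,0],[0,0,0],[0,0,0],[0,0,0]],"dr":[[0.12,0,0],[0.24,0,0],[0.36,0,0],[0.48,0,0],[0.55,0,0]]}';python3 -m crank '{"hand":[255,255],"translation":[[0,0,0],[0,0,0]],"dr":[[0,0,0],[0,0,0]]}'; python3 fl.py
```

```text
time_s: 34.7
position: [0.5719, 0.3603, 0.0698]
tool_rot: [[0.0, 0.802, 0.597], [-0.002, 0.597, -0.802], [-1.0, -0.001, 0.002]]
ft_force: [-0.6, -6.3, -2.1]
grip_width: 0.0109
time_s: 35.2
position: [0.5721, 0.3603, 0.0698]
tool_rot: [[0.0, 0.996, 0.09], [-0.002, 0.09, -0.996], [-1.0, 0.0, 0.002]]
ft_force: [0.9, -5.1, -1.5]
grip_width: 0.0105
time_s: 35.4
position: [0.5721, 0.3603, 0.0698]
tool_rot: [[0.0, 0.996, 0.094], [-0.002, 0.094, -0.996], [-1.0, 0.0, 0.002]]
ft_force: [0.9, -5.6, -1.2]
grip_width: 0.0111
wrist (array([   0,  516,    1,    0,    3,   57,  964,   50,  129,  220,  265,
        307,  476, 2056]), array([0.04 , 0.044, 0.048, 0.052, 0.056, 0.06 , 0.064, 0.068, 0.072,
       0.076, 0.08 , 0.084, 0.088, 0.092, 0.096]))
scene (array([ 3, 85,  9,  0,  6, 24, 61, 22, 19, 33, 28, 25, 38, 38]), array([0.04 , 0.044, 0.048, 0.052, 0.056, 0.06 , 0.064, 0.068, 0.072,
       0.076, 0.08 , 0.084, 0.088, 0.092, 0.096]))
```

Still out, with the pointer at 95.4°. Push it in.

```bash
python3 -m crank '{"hand":[255,255,255,255,255],"translation":[[0.004,0,0],[0.008,0,0],[0.011,0,0],[0.013,0,0],[0.014,0,0]],"dr":[[0,0,0],[0,0,0],[0,0,0],[0,0,0],[0,0,0]]}';python3 -m crank '{"hand":[255,255,255],"translation":[[0.001,0,0],[0.001,0,0],[0,0,0]],"dr":[[0,0,0],[0,0,0],[0,0,0]]}'; python3 fl.py
```

```text
time_s: 36.0
position: [0.5722, 0.3603, 0.0577]
tool_rot: [[0.002, 0.996, 0.095], [-0.002, 0.095, -0.996], [-1.0, 0.002, 0.002]]
ft_force: [-5.6, -8.8, 16.2]
grip_width: 0.0109
time_s: 36.3
position: [0.5721, 0.3603, 0.0579]
tool_rot: [[0.002, 0.996, 0.095], [-0.001, 0.095, -0.996], [-1.0, 0.002, 0.002]]
ft_force: [-2.7, -7.5, 5.8]
grip_width: 0.0107
wrist (array([   0,   33,   44,  968,   43,  116,  229,  272,  313,  440, 2098,
        364,  276,  611]), array([0.04 , 0.044, 0.048, 0.052, 0.056, 0.06 , 0.064, 0.068, 0.072,
       0.076, 0.08 , 0.084, 0.088, 0.092, 0.096]))
scene (array([ 1, 10, 21, 59, 18, 23, 30, 27, 23, 35, 37, 16, 12,  0]), array([0.04 , 0.044, 0.048, 0.052, 0.056, 0.06 , 0.064, 0.068, 0.072,
       0.076, 0.08 , 0.084, 0.088, 0.092, 0.096]))
```

Fully in. Release, lift, and take the final look.

```bash
python3 -m crank '{"hand":[100,100,100,100,100],"translation":[[0,0,0],[0,0,0],[0,0,0],[0,0,0],[-0.01,0,0]],"dr":[[0,0,0],[0,0,0],[0,0,0],[0,0,0],[0,0,0]]}';python3 -m crank '{"hand":[60,0,0,0,0],"translation":[[-0.03,0,0],[-0.07,0,0],[-0.11,0,0],[-0.14,0,0],[-0.14,0,0]],"dr":[[0,0,0],[0,0,0],[0,0,0],[0,0,0],[0,0,0]]}'; python3 fl.py; python3 -c "
from h import *
c,im,d=shot('wrist'); np.savez('w12.npz',im=im,d=d,ext=c['extrinsics'])
u,v=proj(c,[(.572,.3605,.06)])[0].astype(int); print(u,v)
a=cv2.resize(im[max(v-75,0):v+75,max(u-100,0):u+100],(400,300))
c,im,d=shot('top')
for ce,k,m in comps(purple(im),15): print('purple',ce.round(1),k,toz(c,[ce],.064)[0].round(3))
for ce,k,m in comps(white(im),40):
    if k<3000: print('white',ce.round(1),k)
b=cv2.resize(im[100:320,90:490],(800,440),interpolation=cv2.INTER_CUBIC)
o=np.zeros((600,800,3),np.uint8); o[:300,:400]=a; o[:300,400:]=cv2.resize(im[120:310,170:420],(400,300),interpolation=cv2.INTER_CUBIC); o[300:,:545]=cv2.resize(im[100:320,90:490],(545,300))
cv2.imwrite('pics/fin.png',o)
"
```

```text
time_s: 36.9
position: [0.5712, 0.3611, 0.0649]
tool_rot: [[-0.002, 0.995, 0.095], [-0.001, 0.095, -0.995], [-1.0, -0.002, 0.001]]
ft_force: [-0.0, 0.4, 0.0]
grip_width: 0.0521
time_s: 37.4
position: [0.5731, 0.362, 0.2121]
tool_rot: [[0.01, 0.995, 0.095], [0.004, 0.095, -0.995], [-1.0, 0.01, -0.003]]
ft_force: [0.1, 0.7, -0.3]
grip_width: 0.0855
wrist (array([  0,   0,  51, 673,   1,   2,   3,   3,   2,  94, 488,   0,   0,
         0]), array([0.04 , 0.044, 0.048, 0.052, 0.056, 0.06 , 0.064, 0.068, 0.072,
       0.076, 0.08 , 0.084, 0.088, 0.092, 0.096]))
scene (array([ 0, 12, 35, 64, 28, 33, 38, 31, 29, 41, 61,  0,  0,  0]), array([0.04 , 0.044, 0.048, 0.052, 0.056, 0.06 , 0.064, 0.068, 0.072,
       0.076, 0.08 , 0.084, 0.088, 0.092, 0.096]))
275 192
purple [318.9 178.8] 66 [ 0.65  -0.08   0.064]
purple [287.1 184.9] 65 [ 0.634 -0.009  0.064]
purple [255.9 190.2] 66 [0.62  0.061 0.064]
purple [449.9 283.4] 80 [ 0.423 -0.366  0.064]
white [184.5 134.1] 108
white [  6.3 135.6] 60
white [388.2 143.6] 432
white [ 30.7 182.6] 1056
white [318.3 181.1] 173
white [312.9 189. ] 77
white [287.7 186.8] 227
white [256.5 192.5] 254
white [226.5 199.1] 368
white [142.  201.6] 167
white [421.2 215.4] 2003
white [  6.1 223.3] 103
white [441.5 284. ] 2300
white [145.2 279.4] 216
```

View pics/fin.png

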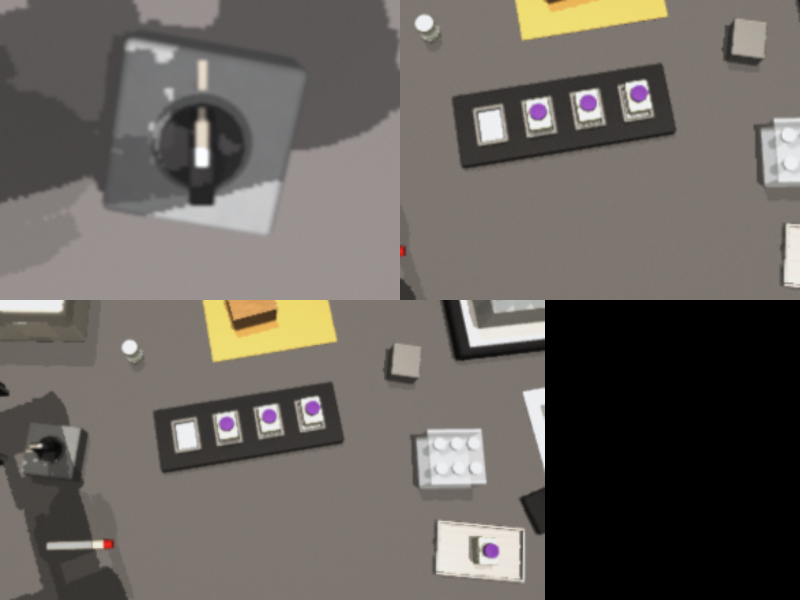

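The final view shows the pointer in line with the tick. Three carts are in bays 2–4, the spent one is in the tray, and the swab, vial and box haven't moved. Handing in.

```bash
python3 -m crank '{"hand":[0,0,0],"translation":[[0,0,0],[0,0,0],[0,0,0]],"dr":[[0,0,0],[0,0,0],[0,0,0]]}' >/dev/null; python3 -c "
from rig import env; print(env.close_job())"
```

```text
the job is handed in; nothing more can be done
None
```

The job is done and was handed in at about 38 s of the 210 s allowed; the interface gave no verdict.

- **Spent cartridge:** there was one, in bay 1. It now stands in the steel tray near its centre.
- **Fresh cartridges:** there were three, now in bays 4, 3 and 2. I saw no fourth in the camera views. Each cap was pressed only once its cartridge was in its bay. Each stopped firm at a height of 0.066 m with 17 to 28 N, which is the fully home height.
- **Timer:** the knob was pulled out 12 mm, turned 1.15 rad clockwise while out, and pushed back in. Depth readings put the knob's flange at about 0.065 m when out and 0.053 m at the end, and the final close view shows the pointer in line with the tick.
- **Other things:** the swab, vial and grey box are where they started, and the gripper ended clear of everything.

**Disagreements and limits:**
- The two close views of the timer disagreed by about 4° on the direction of the tick and about 2° on the pointer, so I used the average. That is well inside the 0.2 rad allowed.
- Estimates of cartridge position in bay 4 differed by up to about 3 mm between views, also inside the 6 mm tolerance.
- Cap travel was judged only from where the press stopped, not measured directly.

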